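# Open a donated cash drawer by its release hole

## Robot

A 7-joint arm with a two-finger parallel gripper is mounted at the origin on the work surface. World frame = base frame: x ahead of the robot, y to its left, z up, the work surface at z = 0. Lengths are in m, angles in rad, forces in N, time in s.
With the tool pointing down it reaches from about 0.425 to 0.875 m from the base axis. Payload 4.7 kg.
Tool frame: the origin (TCP) lies on the centre line of the jaws, within the pads' length; the fingertips stand 25 mm ahead of it and the grasp point (between the pads) lies 6 mm ahead of it; z points along the fingers, y is the line along which they close (so a half turn about z gives the same grasp; the last joint's range is limited). The gripper opens to 87 mm and grips with 3 to 60 N. Pads are 19 mm wide; open, the fingers measure 117 mm over their backs; the gripper's body (75 mm by 190 mm) begins 51 mm behind the grasp point.
Start: joints at [0.014, 0.321, -0.07, 1.45, 0.023, 1.371, -0.057], TCP at [0.65, -0, 0.248] pointing down, gripper open.
Joint ranges: [-2.86, 2.86], [-0.3, 2.09], [-1.38, 1.24], [0.06, 2.45], [-1.56, 4.7], [0.09, 2.05], [-2.69, 2.69]. Speed limits (rad/s): [2.57, 2.57, 3.14, 3.14, 3.14, 3.14, 3.14].

## Interface

Orientations are given as a 3x3 rotation matrix whose columns are the frame's x, y, z axes.
In Python, from rig import sensors, camera, order gives the robot as it stands.
- The arm moves only by the tool play_rows, never from a script. Its argument "steps" is a list of rows, each an object of numbers: "x", "y", "z": the shift along the tool's x, y, z each as a share of 0.5 m, from -1 to 1; "rx", "ry", "rz": the turn, a rotation vector about the tool's x, y, z each as a share of 90 degrees, from -1 to 1. A call has 1 to 20 rows; each row is the pose to reach, as a shift and turn from the pose commanded when the call began, along the tool's axes at that moment; what a row does not reach only later rows make up. A row lasts 1/12 s, in which the tool goes at most 41.7 mm and 7.16 degrees, less where a joint would pass 70% of its speed; a pose out of reach is approached as far as the arm can. A call with a number of a shift or a turn outside -1 to 1 is refused whole. A call with a gripper value outside its range is refused whole. "claw" is the opening, from -1 (shut) to 1 (fully open), so that 0 is half open, set as the call begins (left out, the last holds). The fingers move at their own pace and stop on an object; "newtons" is the grip in N (left out, the last holds). Time passes only in rows, so rows that repeat a pose let the fingers close. It gives the time, the measured TCP pose, the force, the opening and the grip force at its end, in the units of the state.
- sensors.get_state(): the state, without advancing time (a new reading comes with each control period).
- camera(name): name is "scene" or "side" or "wrist"; returns a dict with "frame" (420x560x3 uint8, red, green, blue), "vertical_fov" (degrees; the focal length in pixels is half the picture's height over the tangent of half this angle, whatever the lens; pixels are square), "cx", "cy" (the principal point, pixels), "k1" (the pictures are not rectified: a ray, as slopes to the right and down, at radius r is drawn at 1 + k1 r^2 times it, then the intrinsics apply), "R" (3x3) and "t" (3): a world point X has camera coordinates R X + t. Camera axes: x right, y down, z forward; pixel columns grow to the right and rows downward; lengths in m; the calibration is good to about 2 mm. A picture is of the moment at which its call begins. There is no depth.
- order.sign_off(): hands the job in; it is judged then, once.
The state is a dict: "clock": time; "joint_pos": joint angles; "joint_velocities": joint speeds; "tau": joint torques, N m; "tcp_pos": TCP position; "tcp_rot": TCP orientation; "wrist_force": force on the tool from outside, world axes, zero at the start; "wrist_torque": the same for the moment, N m; "gripper_width": finger opening in m; "finger_force": force on a finger pad.
Only numpy, scipy, OpenCV 4.12 (cv2) and the standard library are available. Lean on these libraries where they do the work, as an engineer would, in place of code of your own. Each camera call takes 0.05 s, during which the arm holds its last target. There are 200 camera calls.

## Task

This donated cash drawer came in locked and without its key, and lies with its underside up. Take the plain dowel from the pen block, push it through the release hole in the underside and press the latch behind it until the drawer springs out; how deep the latch lies you must feel, and press gently, for it is thin sheet steel. Stand the dowel back in the pen block and pull the drawer fully open by its front, leaving everything else where it is.

Things in the scene. Friction and masses are not known exactly. Their poses are not given: they have to be found in the camera images.
- till: the cash drawer's case: grey sheet-steel box 300 mm deep (x), 300 wide (y), 100 high, fixed, lying on its lid, underside up; four rubber feet (26 mm across, 6 high) near the corners of the upper face. Origin: on the table, middle of the case's front edge; x points back into the case, z up. The drawer comes out of the front, towards -x. Upper face at z = 100 mm, sheet 4 mm thick.
- release_hole (a point): the release hole, 13 mm across, ringed by a flat black rim 24 mm across, the only hole in the upper face of the case; the point is its centre at the upper face (case frame x 55, y 60, z 100 mm). Right under it, on the latch lever, lies a domed screw head 19 mm across, 11 to 39 mm below the upper face: it differs from drawer to drawer and must be felt.
- latch_pivot (a point): pivot of the hidden latch lever, 80 mm behind the hole and 27 mm below the upper face. The lever's screw head yields downward against a spring, about 5 N at first; after about 6 mm (9 to 13 N) the drawer is let go, at about 7 mm the lever meets its stop. More than 25 N of the dowel on latch or case bends it: press slowly. The lever springs back when left.
- drawer (a joint): how far the drawer stands out, m: 0 shut, 0.14 at its stop (fully open). Locked until the latch is pressed; then a spring pushes it out to about 0.06, where it stays. From there it slides at about 3 to 5 N and stays where it is left.
- drawer_edge (a point): point on the upper edge of the drawer's dark front panel, mid-thickness, 30 mm to the -y side of its middle. Axes as the case: panel 18 mm thick along x, 296 wide along y, upper edge at z = 100 mm. Behind it the drawer's floor lies 30 mm below this edge, so once the drawer has sprung out the panel can be pinched across its thickness from above or hooked behind.
- stand: the pen block, a dark wooden block 170 mm (x) by 60 mm (y) by 50 mm high, fixed; origin at the centre of its underside. Three upright holes in a row along x, 55 mm apart, each 12 mm across, 40 mm deep, with a 2 mm chamfer. They hold the dowel, a pencil and a brush, in any order.
- stand_hole0 (a point): centre of the mouth of the block's hole at x = -55 mm of the block, 50 mm above the table
- stand_hole1 (a point): centre of the mouth of the block's middle hole
- stand_hole2 (a point): centre of the mouth of the block's hole at x = +55 mm of the block
- dowel_center (a point): centre of the dowel, a plain round stick of pale wood, 10 mm across and 130 mm long, flat ends with broken edges, about 20 g; z along it, upward. It stands in the block with 90 mm showing (top 140 mm above the table). Grip it 30 to 40 mm below its top, so that the lower part is free.
- dowel_tip (a point): centre of the dowel's lower end, 65 mm below its centre
- pencil: a brown pencil standing in the block, 10 mm across, 127 mm long, sharpened point up; origin at its lower end
- brush: a flat paint brush standing in the block, 127 mm long, bristles up; origin at its lower end
- mug: white mug, 80 mm across, 92 mm high, origin at its foot
- jar: lidded blue ceramic jar, 64 mm across, 100 mm high, origin at its foot
- vase: terracotta vase, 80 mm across, 140 mm high, origin at its foot
- candlestick: brass candlestick, 76 mm across the foot, 145 mm high, origin at its foot
- figurine: white china bird on a foot 48 mm across, 70 mm high, origin at its foot
Not all that is in view belongs to the job. What is shaped like the stand but purple is not meant.

How it is judged:
By the outcome, as a careful person would: the job done as asked, in the order asked, and still so for the second after the job is handed in, with the robot touching nothing.
It also fails if it takes over 72 s, if anything falls off the work surface, if the arm or the gripper's body presses on something with over 40 N, if the wrist force passes 120 N, or if a joint passes its speed limit or range.

## Working session

There is one attempt and no reset: what is moved stays moved. The work goes in short steps, Python scripts to look and compute and a tool call to move; the robot and the scene stay as the last step left them, time stands still between calls to the robot, and variables do not carry over. Pictures are saved under pics/ and viewed, at most 10 in all, crops included, and the job is handed in when it is done.

Besides the shell and the picture viewer there is one more tool, called by a JSON object that holds its "name" and its "arguments". play_rows: Moves the arm, as the interface text tells. Its arguments: {"type":"object","properties":{"steps":{"type":"array","items":{"type":"object","properties":{"x":{"type":"number"},"y":{"type":"number"},"z":{"type":"number"},"rx":{"type":"number"},"ry":{"type":"number"},"rz":{"type":"number"}}}},"claw":{"type":"number"},"newtons":{"type":"number"}},"required":["steps"]}

```bash
ls; mkdir -p pics; cat > h.py <<'E'
import numpy as np, cv2, json
from rig import sensors, camera, order
def K(c):
    f=c["frame"].shape[0]/2/np.tan(np.radians(c["vertical_fov"])/2)
    return f
def ray(c,u,v):
    f=K(c); xd=np.array([(u-c["cx"])/f,(v-c["cy"])/f]); x=xd.copy()
    for _ in range(30): x=xd/(1+c["k1"]*(x@x))
    R=np.array(c["R"]);t=np.array(c["t"])
    return -R.T@t, R.T@np.array([x[0],x[1],1.])
def onz(c,u,v,z):
    o,d=ray(c,u,v); return o+d*(z-o[2])/d[2]
def proj(c,X):
    p=np.array(c["R"])@np.array(X)+np.array(c["t"]); s=p[:2]/p[2]; s=s*(1+c["k1"]*(s@s)); return s*K(c)+[c["cx"],c["cy"]]
def tri(a,b):
    (o1,d1),(o2,d2)=a,b; d1=d1/np.linalg.norm(d1);d2=d2/np.linalg.norm(d2)
    A=np.stack([d1,-d2],1); s=np.linalg.lstsq(A,o2-o1,rcond=None)[0]
    p,q=o1+s[0]*d1,o2+s[1]*d2; return (p+q)/2,np.linalg.norm(p-q)
def save(c,n): cv2.imwrite(f"pics/{n}.png",cv2.cvtColor(c["frame"],cv2.COLOR_RGB2BGR))
import pickle
def grab(name,n):
    c=camera(name); pickle.dump(c,open(f"pics/{n}.pkl","wb")); save(c,n); return c
def load(n): return pickle.load(open(f"pics/{n}.pkl","rb"))
E
python3 - <<'E'
from h import *
for n in ["scene","side","wrist"]:
    c=grab(n,n+"0"); print(n,ray(c,280,210),K(c),c["k1"])
a=load("scene0")["frame"];b=load("side0")["frame"]
print(sensors.get_state())
E
```

```text
pics
scene (array([ 1.35701905, -0.50595483,  1.33623224]), array([-0.51970508,  0.29541756, -0.80182904])) 492.2857153580339 0.0500420395743608
side (array([ 0.04181021, -0.97582087,  0.83897973]), array([ 0.39056401,  0.71513215, -0.57970032])) 462.56877654544076 -0.12973800413793263
wrist (array([0.64870882, 0.07664564, 0.38277341]), array([ 0.02083019, -0.28123138, -0.95967159])) 339.8815335135307 -0.06278307615920124
{'clock': 0.15, 'joint_pos': array([ 0.01412881,  0.32167846, -0.0700979 ,  1.45138402,  0.02256495,
        1.3708095 , -0.0568972 ]), 'joint_velocities': array([ 0.00141718, -0.00024692,  0.00121692, -0.00367493, -0.00026635,
        0.00167946, -0.00041369]), 'tau': array([ 2.16972071e-04, -4.91794288e+01, -4.04079035e-01, -3.12878716e+01,
       -6.39387709e-02,  4.04033612e-02,  9.90178205e-05]), 'tcp_pos': array([ 6.49618100e-01, -4.31634982e-05,  2.46701514e-01]), 'tcp_rot': array([[-3.65410130e-06,  9.99998887e-01, -1.49214387e-03],
       [ 9.99999999e-01,  3.58310411e-06, -4.75833330e-05],
       [-4.75779335e-05, -1.49214405e-03, -9.99998886e-01]]), 'wrist_force': array([ 0.0458327 ,  0.12836493, -0.34831492]), 'wrist_torque': array([ 0.01898681, -0.04299804,  0.02164348]), 'finger_force': 0.0, 'gripper_width': 0.08695349452116168}
```

View pics/scene0.png

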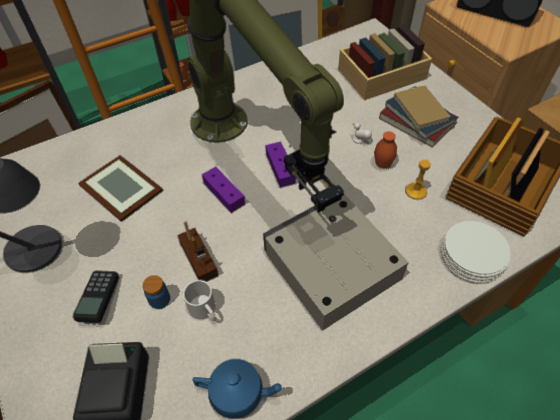

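View pics/side0.png

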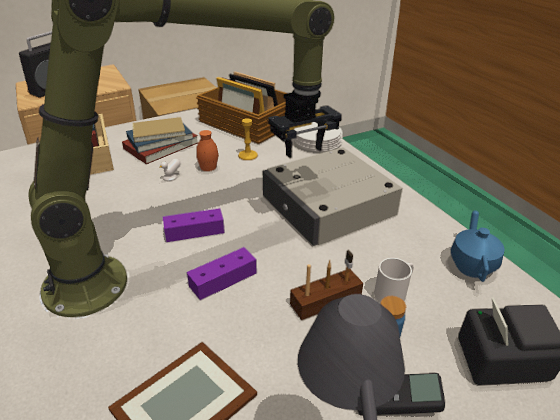

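The scene view shows the till at about (335,255) and the brown block at (197,253). In the side view the dark front faces the robot, and the dowel appears to be the leftmost stick (308,280). I'll zoom in on both.

```bash
python3 - <<'E'
from h import *
a=cv2.imread("pics/scene0.png");b=cv2.imread("pics/side0.png")
def z(i,x,y,w,h): return cv2.resize(i[y:y+h,x:x+w],(400,300),interpolation=cv2.INTER_CUBIC)
cv2.imwrite("pics/z1.png",np.vstack([np.hstack([z(a,255,185,160,120),z(a,160,210,80,60)]),np.hstack([z(b,255,140,160,120),z(b,280,240,100,75)])]))
c=load("scene0")
for u,v in [(279,239),(326,300),(394,259),(344,203)]: print(onz(c,u,v,.106))
c=load("side0")
for u,v in [(269,172),(341,152),(389,188),(312,209)]: print(onz(c,u,v,.106))
E
```

```text
[ 0.65075695 -0.11040572  0.106     ]
[ 0.88807206 -0.10214202  0.106     ]
[0.88207946 0.13768938 0.106     ]
[0.64091151 0.13307301 0.106     ]
[0.60149265 0.12264003 0.106     ]
[0.87510076 0.12875993 0.106     ]
[ 0.87566189 -0.12202159  0.106     ]
[ 0.61582629 -0.10808698  0.106     ]
```

View pics/z1.png

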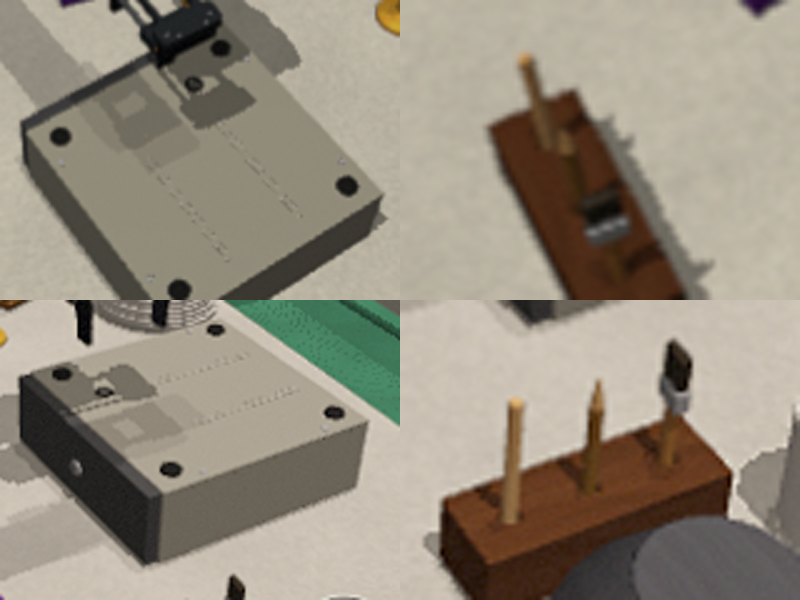

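View pics/wrist0.png

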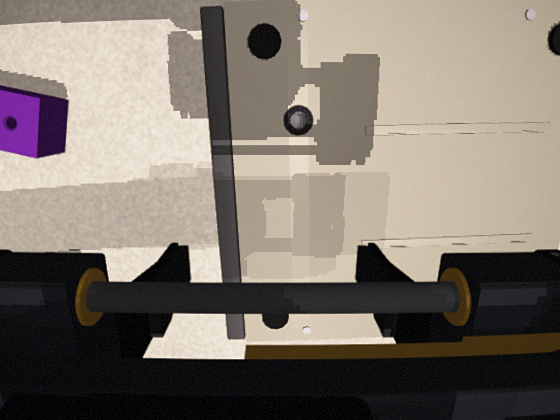

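The wrist view shows the release hole at (298,120) with the domed screw head inside, feet at (264,41) and (275,317), and the front panel edge running from (212,8) to (236,335). The zooms show the dowel top at about (185,222.4) in the scene view and (309,265.7) in the side view. Next I'll triangulate.

```bash
python3 - <<'E'
from h import *
s,d,w=load("scene0"),load("side0"),load("wrist0")
np.set_printoptions(precision=4,suppress=True)
print("dowel top",tri(ray(s,185,222.4),ray(d,309,265.7)))
print("dowel mouth",tri(ray(s,188.6,240),ray(d,308,295)), onz(s,188.6,240,.05))
# block top corners at z=.05: scene: panel TL (488,126),(577,92); side (442,500),(668,428),(730,470)
for u,v in [(488,126),(577,92)]: print("blk scene",onz(s,160+(u-400)/5,210+v/5,.05))
for u,v in [(442,500),(668,428),(730,470),(492,562)]: print("blk side",onz(d,280+(u-400)/4,240+(v-300)/4,.05))
# other sticks' bases (side)
for u,v in [(592,490),(666,470)]: print("hole side",onz(d,280+(u-400)/4,240+(v-300)/4,.05))
print("hole",onz(w,298,120,.1), onz(s,255+193/2.5,185+85/2.5,.1), onz(d,255+105/2.5,140+(393-300)/2.5,.1))
print("hole tri", tri(ray(w,298,120),ray(d,255+105/2.5,140+(393-300)/2.5)))
for u,v in [(264,41),(275,317)]: print("foot",onz(w,u,v,.106))
for u,v in [(212,8),(236,335)]: print("edge",onz(w,u,v,.1))
E
```

```text
dowel top (array([ 0.4709, -0.3292,  0.1361]), np.float64(0.00020375138166675065))
dowel mouth (array([ 0.4712, -0.3333,  0.0453]), np.float64(0.001508432159005462)) [ 0.475  -0.3346  0.05  ]
blk scene [ 0.4406 -0.3566  0.05  ]
blk scene [ 0.446  -0.2981  0.05  ]
blk side [ 0.4402 -0.3027  0.05  ]
blk side [ 0.5952 -0.3144  0.05  ]
blk side [ 0.6072 -0.3632  0.05  ]
blk side [ 0.4412 -0.3595  0.05  ]
hole side [ 0.5236 -0.3376  0.05  ]
hole side [ 0.5727 -0.3446  0.05  ]
hole [0.669  0.0696 0.1   ] [0.6694 0.0692 0.1   ] [0.6681 0.0645 0.1   ]
hole tri (array([0.6699, 0.0692, 0.0969]), np.float64(0.001685062962896079))
foot [0.6419 0.128  0.106 ]
foot [ 0.6507 -0.1093  0.106 ]
edge [0.6025 0.1529 0.1   ]
edge [ 0.6126 -0.134   0.1   ]
```

{"name": "play_rows", "arguments": {"steps": [{"x": -0.662,"y": -0.356,"z": 0.054,"rz": 1},{"x": -0.662,"y": -0.356,"z": 0.054,"rz": 1},{"x": -0.662,"y": -0.356,"z": 0.054,"rz": 1},{"x": -0.662,"y": -0.356,"z": 0.054,"rz": 1},{"x": -0.662,"y": -0.356,"z": 0.054,"rz": 1},{"x": -0.662,"y": -0.356,"z": 0.054,"rz": 1},{"x": -0.662,"y": -0.356,"z": 0.054,"rz": 1},{"x": -0.662,"y": -0.356,"z": 0.054,"rz": 1},{"x": -0.662,"y": -0.356,"z": 0.054,"rz": 1},{"x": -0.662,"y": -0.356,"z": 0.054,"rz": 1},{"x": -0.662,"y": -0.356,"z": 0.054,"rz": 1},{"x": -0.662,"y": -0.356,"z": 0.054,"rz": 1},{"x": -0.662,"y": -0.356,"z": 0.054,"rz": 1},{"x": -0.662,"y": -0.356,"z": 0.054,"rz": 1},{"x": -0.662,"y": -0.356,"z": 0.054,"rz": 1},{"x": -0.662,"y": -0.356,"z": 0.054,"rz": 1}]}}

```text
schema error: expected keys x, y, z, rx, ry, rz
```

```bash
python3 - <<'E'
from h import *
c=grab("wrist","w1"); grab("side","s1"); s=sensors.get_state(); print(s["tcp_pos"],s["tcp_rot"]); print(ray(c,280,210)); print(proj(c,[.4715,-.331,.14]))
E
```

```text
[ 6.49759452e-01 -2.90294421e-05  2.47020442e-01] [[-1.14135261e-05  9.99999561e-01 -9.36455842e-04]
 [ 9.99999999e-01  1.13775532e-05 -3.84192215e-05]
 [-3.84085501e-05 -9.36456280e-04 -9.99999561e-01]]
(array([0.64874559, 0.07664818, 0.38291816]), array([ 0.02107766, -0.28122256, -0.95966877]))
[111.18552582 503.96428238]
```

View pics/w1.png

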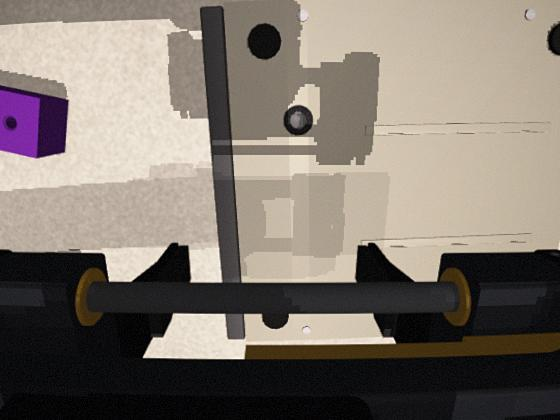

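The move was refused because every row needs all six keys, so this picture is unchanged. I'll send it again.

{"name": "play_rows", "arguments": {"steps": [{"x": -0.662,"y": -0.356,"z": 0.054,"rx": 0,"ry": 0,"rz": 1},{"x": -0.662,"y": -0.356,"z": 0.054,"rx": 0,"ry": 0,"rz": 1},{"x": -0.662,"y": -0.356,"z": 0.054,"rx": 0,"ry": 0,"rz": 1},{"x": -0.662,"y": -0.356,"z": 0.054,"rx": 0,"ry": 0,"rz": 1},{"x": -0.662,"y": -0.356,"z": 0.054,"rx": 0,"ry": 0,"rz": 1},{"x": -0.662,"y": -0.356,"z": 0.054,"rx": 0,"ry": 0,"rz": 1},{"x": -0.662,"y": -0.356,"z": 0.054,"rx": 0,"ry": 0,"rz": 1},{"x": -0.662,"y": -0.356,"z": 0.054,"rx": 0,"ry": 0,"rz": 1},{"x": -0.662,"y": -0.356,"z": 0.054,"rx": 0,"ry": 0,"rz": 1},{"x": -0.662,"y": -0.356,"z": 0.054,"rx": 0,"ry": 0,"rz": 1},{"x": -0.662,"y": -0.356,"z": 0.054,"rx": 0,"ry": 0,"rz": 1},{"x": -0.662,"y": -0.356,"z": 0.054,"rx": 0,"ry": 0,"rz": 1},{"x": -0.662,"y": -0.356,"z": 0.054,"rx": 0,"ry": 0,"rz": 1},{"x": -0.662,"y": -0.356,"z": 0.054,"rx": 0,"ry": 0,"rz": 1},{"x": -0.662,"y": -0.356,"z": 0.054,"rx": 0,"ry": 0,"rz": 1},{"x": -0.662,"y": -0.356,"z": 0.054,"rx": 0,"ry": 0,"rz": 1}]}}

```text
clock: 1.58
tcp_pos: [0.4721, -0.3309, 0.2206]
tcp_rot: [[1.0, 0.002, 0.0], [0.002, -1.0, 0.0], [0.0, -0.0, -1.0]]
wrist_force: [0.6, -0.4, 0.9]
gripper_width: 0.0868
finger_force: 0.0
```

```bash
python3 - <<'E'
from h import *
c=grab("wrist","w1"); s=sensors.get_state(); print(s["tcp_pos"],s["tcp_rot"]); print(ray(c,280,210)); print(proj(c,[.4715,-.331,.14]))
E
```

```text
[ 0.47206563 -0.3309041   0.22056399] [[ 9.99998393e-01  1.79270669e-03  3.32577276e-05]
 [ 1.79270725e-03 -9.99998393e-01 -1.66944144e-05]
 [ 3.32277459e-05  1.67540089e-05 -9.99999999e-01]]
(array([ 0.54681125, -0.32986824,  0.3567586 ]), array([-0.28027299, -0.02264323, -0.95991087]))
[273.94265767 227.10173335]
```

View pics/w1.png

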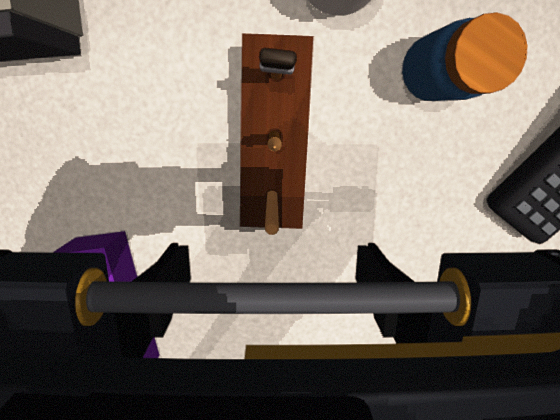

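The dowel's top is at about (272,228) and its mouth at about (273,194). The block corners are (243,34), (313,36), (303,228) and (240,226), and the fingers are clear.

```bash
python3 - <<'E'
from h import *
np.set_printoptions(precision=4,suppress=True)
c=load("w1");d=load("side0")
hsv=cv2.cvtColor(c["frame"],cv2.COLOR_RGB2HSV); 
for v in range(190,238,4): print(v,[tuple(int(k) for k in hsv[v,u]) for u in range(262,286,3)])
print("top",onz(c,272,228,.14),tri(ray(c,272,228),ray(d,309,265.7)))
print("mouth",onz(c,273,194,.05))
for p in [(243,34),(313,36),(303,228),(240,226)]: print(onz(c,*p,.05))
print("others",onz(c,275,143,.137))
E
```

```text
190 [(9, 144, 53), (9, 185, 51), (14, 242, 40), (14, 159, 56), (10, 209, 39), (10, 170, 42), (9, 163, 50), (8, 191, 91)]
194 [(10, 168, 50), (12, 228, 38), (15, 175, 96), (15, 157, 96), (15, 155, 87), (14, 146, 47), (8, 206, 42), (9, 197, 88)]
198 [(10, 247, 30), (8, 255, 27), (13, 152, 104), (12, 160, 102), (13, 152, 97), (13, 146, 61), (6, 141, 29), (13, 207, 74)]
202 [(175, 160, 35), (6, 222, 31), (14, 153, 95), (14, 148, 95), (13, 156, 90), (13, 151, 76), (8, 132, 29), (10, 180, 78)]
206 [(10, 184, 36), (6, 161, 38), (13, 141, 94), (16, 159, 96), (16, 159, 90), (14, 155, 92), (2, 156, 31), (10, 173, 81)]
210 [(12, 255, 30), (12, 177, 39), (14, 159, 96), (15, 158, 92), (14, 157, 91), (14, 159, 93), (13, 238, 30), (8, 183, 78)]
214 [(10, 175, 35), (13, 165, 51), (12, 158, 95), (13, 161, 92), (14, 143, 91), (14, 149, 91), (12, 237, 29), (11, 186, 78)]
218 [(4, 135, 32), (13, 159, 61), (15, 157, 99), (12, 147, 99), (13, 154, 86), (14, 165, 93), (7, 217, 27), (8, 190, 75)]
222 [(10, 189, 35), (14, 172, 71), (13, 156, 95), (14, 155, 97), (14, 155, 92), (13, 164, 92), (4, 206, 26), (11, 201, 75)]
226 [(10, 180, 34), (16, 169, 86), (16, 156, 108), (14, 166, 106), (13, 155, 110), (15, 152, 99), (11, 187, 30), (12, 231, 63)]
230 [(12, 35, 194), (15, 92, 108), (15, 171, 112), (15, 156, 113), (14, 167, 116), (14, 154, 91), (16, 34, 196), (18, 31, 189)]
234 [(16, 30, 184), (16, 35, 183), (12, 47, 170), (13, 105, 138), (17, 75, 146), (15, 34, 193), (14, 36, 191), (14, 37, 187)]
top [ 0.4709 -0.3297  0.14  ] (array([ 0.4701, -0.3299,  0.1372]), np.float64(0.0005338454302551267))
mouth [ 0.4727 -0.3305  0.05  ]
[ 0.6095 -0.3052  0.05  ]
[ 0.6082 -0.3634  0.05  ]
[ 0.4394 -0.3592  0.05  ]
[ 0.4413 -0.2991  0.05  ]
others [ 0.5272 -0.3315  0.137 ]
```

{"name": "play_rows", "arguments": {"steps": [{"x": -0.003,"y": -0.002,"z": 0.08,"rx": 0,"ry": 0,"rz": 0},{"x": -0.003,"y": -0.002,"z": 0.13,"rx": 0,"ry": 0,"rz": 0},{"x": -0.003,"y": -0.002,"z": 0.18,"rx": 0,"ry": 0,"rz": 0},{"x": -0.003,"y": -0.002,"z": 0.22,"rx": 0,"ry": 0,"rz": 0},{"x": -0.003,"y": -0.002,"z": 0.22,"rx": 0,"ry": 0,"rz": 0},{"x": -0.003,"y": -0.002,"z": 0.22,"rx": 0,"ry": 0,"rz": 0}]}}

```text
clock: 2.13
tcp_pos: [0.47, -0.3296, 0.1099]
tcp_rot: [[1.0, 0.001, -0.002], [0.001, -1.0, 0.001], [-0.002, -0.001, -1.0]]
wrist_force: [0.5, -0.4, 0.6]
gripper_width: 0.087
finger_force: 0.0
```

{"name": "play_rows", "arguments": {"steps": [{"x": 0,"y": 0,"z": 0,"rx": 0,"ry": 0,"rz": 0},{"x": 0,"y": 0,"z": 0,"rx": 0,"ry": 0,"rz": 0},{"x": 0,"y": 0,"z": 0,"rx": 0,"ry": 0,"rz": 0},{"x": 0,"y": 0,"z": 0,"rx": 0,"ry": 0,"rz": 0},{"x": 0,"y": 0,"z": 0,"rx": 0,"ry": 0,"rz": 0},{"x": 0,"y": 0,"z": 0,"rx": 0,"ry": 0,"rz": 0},{"x": 0,"y": 0,"z": 0,"rx": 0,"ry": 0,"rz": 0},{"x": 0,"y": 0,"z": 0,"rx": 0,"ry": 0,"rz": 0}], "claw": -1, "newtons": 40}}

```text
clock: 2.8
tcp_pos: [0.4706, -0.33, 0.1106]
tcp_rot: [[1.0, 0.0, 0.0], [0.0, -1.0, -0.0], [0.0, 0.0, -1.0]]
wrist_force: [0.3, -0.5, -0.8]
gripper_width: 0.042
finger_force: 0.0
```

{"name": "play_rows", "arguments": {"steps": [{"x": 0,"y": 0,"z": 0,"rx": 0,"ry": 0,"rz": 0},{"x": 0,"y": 0,"z": 0,"rx": 0,"ry": 0,"rz": 0},{"x": 0,"y": 0,"z": 0,"rx": 0,"ry": 0,"rz": 0},{"x": 0,"y": 0,"z": 0,"rx": 0,"ry": 0,"rz": 0},{"x": 0,"y": 0,"z": 0,"rx": 0,"ry": 0,"rz": 0},{"x": 0,"y": 0,"z": 0,"rx": 0,"ry": 0,"rz": 0},{"x": 0,"y": 0,"z": 0,"rx": 0,"ry": 0,"rz": 0},{"x": 0,"y": 0,"z": 0,"rx": 0,"ry": 0,"rz": 0}]}}

```text
clock: 3.47
tcp_pos: [0.4705, -0.33, 0.1106]
tcp_rot: [[1.0, 0.0, 0.0], [0.0, -1.0, -0.0], [0.0, 0.0, -1.0]]
wrist_force: [0.3, -0.1, 0.4]
gripper_width: 0.009
finger_force: 40.0
```

{"name": "play_rows", "arguments": {"steps": [{"x": 0,"y": 0,"z": -0.04,"rx": 0,"ry": 0,"rz": 0},{"x": 0,"y": 0,"z": -0.1,"rx": 0,"ry": 0,"rz": 0},{"x": 0,"y": 0,"z": -0.17,"rx": 0,"ry": 0,"rz": 0},{"x": 0,"y": 0,"z": -0.24,"rx": 0,"ry": 0,"rz": 0},{"x": 0,"y": 0,"z": -0.28,"rx": 0,"ry": 0,"rz": 0},{"x": 0,"y": 0,"z": -0.28,"rx": 0,"ry": 0,"rz": 0}]}}

```text
clock: 3.97
tcp_pos: [0.4727, -0.3317, 0.2565]
tcp_rot: [[1.0, -0.0, 0.009], [-0.0, -1.0, -0.005], [0.009, 0.005, -1.0]]
wrist_force: [0.3, -0.8, -1.5]
gripper_width: 0.0087
finger_force: 40.0
```

{"name": "play_rows", "arguments": {"steps": [{"x": 0.03,"y": -0.06,"z": 0,"rx": 0,"ry": 0,"rz": 0},{"x": 0.06,"y": -0.12,"z": 0,"rx": 0,"ry": 0,"rz": 0},{"x": 0.09,"y": -0.18,"z": 0,"rx": 0,"ry": 0,"rz": 0},{"x": 0.12,"y": -0.24,"z": 0,"rx": 0,"ry": 0,"rz": 0},{"x": 0.15,"y": -0.3,"z": 0,"rx": 0,"ry": 0,"rz": 0},{"x": 0.18,"y": -0.36,"z": 0,"rx": 0,"ry": 0,"rz": 0},{"x": 0.21,"y": -0.42,"z": 0,"rx": 0,"ry": 0,"rz": 0},{"x": 0.24,"y": -0.48,"z": 0,"rx": 0,"ry": 0,"rz": 0},{"x": 0.27,"y": -0.54,"z": 0,"rx": 0,"ry": 0,"rz": 0},{"x": 0.3,"y": -0.6,"z": 0,"rx": 0,"ry": 0,"rz": 0},{"x": 0.33,"y": -0.66,"z": 0,"rx": 0,"ry": 0,"rz": 0},{"x": 0.36,"y": -0.72,"z": 0,"rx": 0,"ry": 0,"rz": 0},{"x": 0.397,"y": -0.77,"z": 0,"rx": 0,"ry": 0,"rz": 0},{"x": 0.397,"y": -0.8,"z": 0,"rx": 0,"ry": 0,"rz": 0},{"x": 0.397,"y": -0.8,"z": 0,"rx": 0,"ry": 0,"rz": 0},{"x": 0.397,"y": -0.8,"z": 0,"rx": 0,"ry": 0,"rz": 0}]}}

```text
clock: 5.3
tcp_pos: [0.6683, 0.0703, 0.2494]
tcp_rot: [[1.0, 0.002, -0.002], [0.002, -1.0, -0.001], [-0.002, 0.001, -1.0]]
wrist_force: [-0.4, -0.1, -0.1]
gripper_width: 0.0091
finger_force: 40.0
```

```bash
python3 - <<'E'
from h import *
np.set_printoptions(precision=4,suppress=True)
for n in ["wrist","side","scene"]:grab(n,n+"2")
s=sensors.get_state(); t=s["tcp_pos"]; print(t,s["tcp_rot"][:,2],s["wrist_force"])
w,d,c=load("wrist2"),load("side2"),load("scene2")
def z(i,p,W):
    x,y=int(p[0])-W//2,int(p[1])-W//2; print(x,y)
    im=cv2.cvtColor(i["frame"][y:y+W,x:x+W],cv2.COLOR_RGB2BGR); return cv2.resize(im,(400,400),interpolation=cv2.INTER_CUBIC)
h=[.669,.0695,.12]
print([proj(k,h) for k in(w,d,c)])
cv2.imwrite("pics/z2.png",np.hstack([z(w,proj(w,[.669,.0695,.12]),160),z(d,proj(d,[.669,.0695,.13]),80)]))
E
```

```text
[0.6687 0.067  0.2506] [-0.0001 -0.0016 -1.    ] [-0.0632 -0.9163  0.1568]
[array([274.4282, 205.5061]), array([296.633 , 170.7581]), array([332.6617, 215.0525])]
194 125
256 127
```

View pics/z2.png

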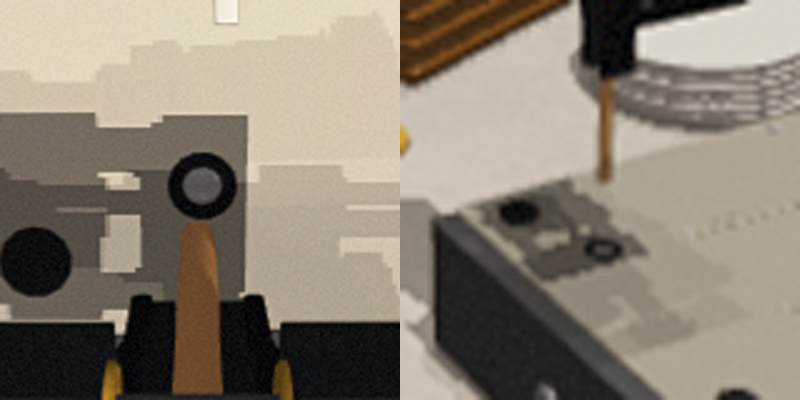

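The wrist crop shows the rim centred at (202,187) in the panel, which is (274.8,199.8) in the full picture, with the tip end at about (199,223). The side crop puts the hole at (296.6,177) and the tip at about (297,163).

```bash
python3 - <<'E'
from h import *
np.set_printoptions(precision=4,suppress=True)
w,d=load("wrist2"),load("side2")
print("cam",ray(w,280,210)[0])
# refine rim by dark contour
g=cv2.cvtColor(w["frame"],cv2.COLOR_RGB2GRAY); m=(g[165:225,245:305]<45).astype(np.uint8)
for c in cv2.findContours(m,cv2.RETR_EXTERNAL,cv2.CHAIN_APPROX_NONE)[0]:
    if cv2.contourArea(c)>100: print(cv2.fitEllipse(c) , cv2.contourArea(c))
print("hole w",onz(w,274.8,199.8,.1)," d",onz(d,296.6,177,.1),tri(ray(w,274.8,199.8),ray(d,296.6,177)))
for z in(.145,.15,.155):print("tip near edge",onz(w,194+199/2.5,125+222/2.5,z), "side",onz(d,256+204/5,127+181/5,z))
print("tip tri",tri(ray(w,194+199/2.5,125+222/2.5),ray(d,256+204/5,127+181/5)))
s=sensors.get_state(); print(s["tcp_pos"],s["tcp_rot"])
E
```

```text
cam [0.7433 0.0714 0.3854]
((29.429758071899414, 33.98458480834961), (25.926563262939453, 26.663171768188477), 89.84521484375) 541.0
hole w [0.6685 0.0691 0.1   ]  d [0.6676 0.066  0.1   ] (array([0.6686, 0.0687, 0.0984]), np.float64(0.001059769711167844))
tip near edge [0.6696 0.0703 0.145 ] side [0.6701 0.0718 0.145 ]
tip near edge [0.6712 0.0703 0.15  ] side [0.6656 0.0643 0.15  ]
tip near edge [0.6727 0.0703 0.155 ] side [0.661  0.0567 0.155 ]
tip tri (array([0.6696, 0.0705, 0.1457]), np.float64(0.0005981646186778121))
[0.6687 0.067  0.2506] [[ 1.     -0.0033 -0.0001]
 [-0.0033 -1.     -0.0016]
 [-0.0001  0.0016 -1.    ]]
```

{"name": "play_rows", "arguments": {"steps": [{"x": 0,"y": 0.002,"z": 0.03,"rx": 0,"ry": 0,"rz": 0},{"x": 0,"y": 0.002,"z": 0.05,"rx": 0,"ry": 0,"rz": 0},{"x": 0,"y": 0.002,"z": 0.065,"rx": 0,"ry": 0,"rz": 0},{"x": 0,"y": 0.002,"z": 0.075,"rx": 0,"ry": 0,"rz": 0},{"x": 0,"y": 0.002,"z": 0.08,"rx": 0,"ry": 0,"rz": 0},{"x": 0,"y": 0.002,"z": 0.08,"rx": 0,"ry": 0,"rz": 0},{"x": 0,"y": 0.002,"z": 0.08,"rx": 0,"ry": 0,"rz": 0},{"x": 0,"y": 0.002,"z": 0.08,"rx": 0,"ry": 0,"rz": 0},{"x": 0,"y": 0.002,"z": 0.08,"rx": 0,"ry": 0,"rz": 0},{"x": 0,"y": 0.002,"z": 0.08,"rx": 0,"ry": 0,"rz": 0}]}}

```text
clock: 6.28
tcp_pos: [0.6693, 0.0691, 0.2111]
tcp_rot: [[1.0, 0.0, 0.001], [0.0, -1.0, 0.0], [0.001, -0.0, -1.0]]
wrist_force: [-0.5, 0.3, 0.2]
gripper_width: 0.0091
finger_force: 40.0
```

```bash
python3 - <<'E'
from h import *
np.set_printoptions(precision=4,suppress=True)
for n in ["wrist","side","scene"]:grab(n,n+"3")
s=sensors.get_state(); t=s["tcp_pos"]; print(t,s["tcp_rot"][:,2],s["wrist_force"])
w,d,c=load("wrist3"),load("side3"),load("scene3")
print("cam",ray(w,280,210)[0])
def z(i,p,W):
    x,y=int(p[0])-W//2,int(p[1])-W//2; print(x,y)
    im=cv2.cvtColor(i["frame"][y:y+W,x:x+W],cv2.COLOR_RGB2BGR); return cv2.resize(im,(400,400),interpolation=cv2.INTER_CUBIC)
h=[.6685,.069,.105]
cv2.imwrite("pics/z3.png",np.hstack([z(w,proj(w,h),80),z(d,proj(d,h),50)]))
E
```

```text
[0.6691 0.069  0.2108] [ 0.0004 -0.     -1.    ] [-0.6079  0.5735 -0.032 ]
cam [0.7439 0.0699 0.3474]
233 176
271 150
```

View pics/z3.png

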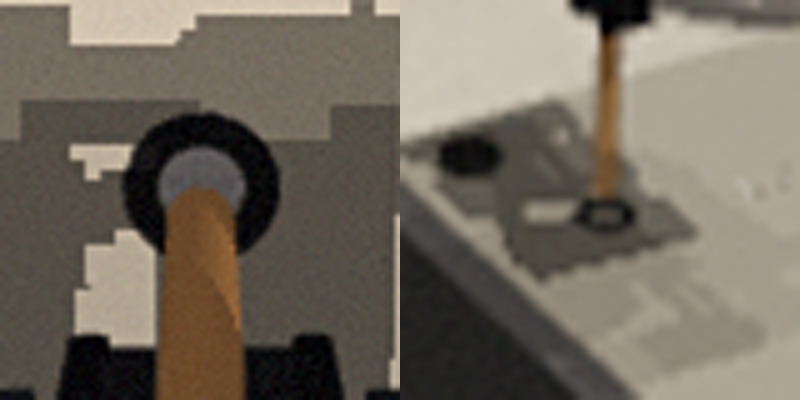

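The wrist crop shows the rim centre at (202,185) and the dowel's near end edge at (200,187), so it is laterally aligned. The side crop shows the tip just above the hole at (605,200), with the hole at (607,214).

```bash
python3 - <<'E'
from h import *
np.set_printoptions(precision=4,suppress=True)
w,d=load("wrist3"),load("side3")
print("hole",onz(w,233+202/5,176+185/5,.1),onz(d,271+207/8,150+214/8,.1))
for z in (.106,.108,.110,.112):
    e=onz(w,233+200/5,176+187/5,z); print(z,"tip centre wrist",e-[.0047,0,0])
    o,v=ray(d,271+205/8,150+200/8); u=v[:2]/np.linalg.norm(v[:2]); p=onz(d,271+205/8,150+200/8,z); p[:2]+=u*.0045; print("   side",p, "rel side hole")
E
```

```text
hole [0.6695 0.0693 0.1   ] [0.6691 0.0669 0.1   ]
0.106 tip centre wrist [0.6663 0.0696 0.106 ]
   side [0.6708 0.0716 0.106 ] rel side hole
0.108 tip centre wrist [0.6669 0.0696 0.108 ]
   side [0.669  0.0688 0.108 ] rel side hole
0.11 tip centre wrist [0.6675 0.0696 0.11  ]
   side [0.6673 0.0659 0.11  ] rel side hole
0.112 tip centre wrist [0.6681 0.0696 0.112 ]
   side [0.6656 0.0631 0.112 ] rel side hole
```

{"name": "play_rows", "arguments": {"steps": [{"x": 0.0024,"y": 0.0006,"z": 0.004,"rx": 0,"ry": 0,"rz": 0},{"x": 0.0024,"y": 0.0006,"z": 0.008,"rx": 0,"ry": 0,"rz": 0},{"x": 0.0024,"y": 0.0006,"z": 0.012,"rx": 0,"ry": 0,"rz": 0},{"x": 0.0024,"y": 0.0006,"z": 0.014,"rx": 0,"ry": 0,"rz": 0},{"x": 0.0024,"y": 0.0006,"z": 0.014,"rx": 0,"ry": 0,"rz": 0},{"x": 0.0024,"y": 0.0006,"z": 0.014,"rx": 0,"ry": 0,"rz": 0}]}}

```text
clock: 6.93
tcp_pos: [0.6701, 0.0686, 0.2034]
tcp_rot: [[1.0, 0.0, -0.0], [0.0, -1.0, -0.0], [-0.0, 0.0, -1.0]]
wrist_force: [0.4, -0.3, -0.6]
gripper_width: 0.0094
finger_force: 40.0
```

{"name": "play_rows", "arguments": {"steps": [{"x": 0,"y": 0,"z": 0.002,"rx": 0,"ry": 0,"rz": 0},{"x": 0,"y": 0,"z": 0.004,"rx": 0,"ry": 0,"rz": 0},{"x": 0,"y": 0,"z": 0.004,"rx": 0,"ry": 0,"rz": 0}]}}

```text
clock: 7.18
tcp_pos: [0.6701, 0.0686, 0.2014]
tcp_rot: [[1.0, -0.0, -0.0], [-0.0, -1.0, -0.0], [-0.0, 0.0, -1.0]]
wrist_force: [-0.0, -0.3, 0.3]
gripper_width: 0.0091
finger_force: 40.0
```

{"name": "play_rows", "arguments": {"steps": [{"x": 0,"y": 0,"z": 0.001,"rx": 0,"ry": 0,"rz": 0},{"x": 0,"y": 0,"z": 0.002,"rx": 0,"ry": 0,"rz": 0},{"x": 0,"y": 0,"z": 0.002,"rx": 0,"ry": 0,"rz": 0}]}}

```text
clock: 7.43
tcp_pos: [0.6702, 0.0687, 0.2005]
tcp_rot: [[1.0, 0.0, -0.0], [0.0, -1.0, -0.0], [-0.0, 0.0, -1.0]]
wrist_force: [-0.4, 0.1, -0.8]
gripper_width: 0.0089
finger_force: 40.0
```

{"name": "play_rows", "arguments": {"steps": [{"x": 0,"y": 0,"z": 0.001,"rx": 0,"ry": 0,"rz": 0},{"x": 0,"y": 0,"z": 0.002,"rx": 0,"ry": 0,"rz": 0},{"x": 0,"y": 0,"z": 0.002,"rx": 0,"ry": 0,"rz": 0}]}}

```text
clock: 7.68
tcp_pos: [0.6702, 0.0687, 0.1995]
tcp_rot: [[1.0, 0.0, -0.0], [0.0, -1.0, -0.0], [-0.0, 0.0, -1.0]]
wrist_force: [-0.6, 0.4, 0.1]
gripper_width: 0.0094
finger_force: 40.0
```

{"name": "play_rows", "arguments": {"steps": [{"x": 0,"y": 0,"z": 0.001,"rx": 0,"ry": 0,"rz": 0},{"x": 0,"y": 0,"z": 0.002,"rx": 0,"ry": 0,"rz": 0},{"x": 0,"y": 0,"z": 0.002,"rx": 0,"ry": 0,"rz": 0}]}}

```text
clock: 7.93
tcp_pos: [0.6702, 0.0687, 0.1985]
tcp_rot: [[1.0, 0.0, -0.0], [0.0, -1.0, -0.0], [-0.0, 0.0, -1.0]]
wrist_force: [-0.1, -1.3, 0.2]
gripper_width: 0.0092
finger_force: 40.0
```

{"name": "play_rows", "arguments": {"steps": [{"x": 0,"y": 0,"z": 0.001,"rx": 0,"ry": 0,"rz": 0},{"x": 0,"y": 0,"z": 0.002,"rx": 0,"ry": 0,"rz": 0},{"x": 0,"y": 0,"z": 0.002,"rx": 0,"ry": 0,"rz": 0}]}}

```text
clock: 8.18
tcp_pos: [0.6702, 0.0687, 0.1974]
tcp_rot: [[1.0, 0.0, -0.0], [0.0, -1.0, -0.0], [-0.0, 0.0, -1.0]]
wrist_force: [-0.3, -0.7, 0.1]
gripper_width: 0.0089
finger_force: 40.0
```

{"name": "play_rows", "arguments": {"steps": [{"x": 0,"y": 0,"z": 0.001,"rx": 0,"ry": 0,"rz": 0},{"x": 0,"y": 0,"z": 0.002,"rx": 0,"ry": 0,"rz": 0},{"x": 0,"y": 0,"z": 0.002,"rx": 0,"ry": 0,"rz": 0}]}}

```text
clock: 8.43
tcp_pos: [0.6702, 0.0687, 0.1964]
tcp_rot: [[1.0, 0.0, -0.0], [0.0, -1.0, -0.0], [-0.0, 0.0, -1.0]]
wrist_force: [-0.4, -0.7, 0.1]
gripper_width: 0.0094
finger_force: 40.0
```

{"name": "play_rows", "arguments": {"steps": [{"x": 0,"y": 0,"z": 0.001,"rx": 0,"ry": 0,"rz": 0},{"x": 0,"y": 0,"z": 0.002,"rx": 0,"ry": 0,"rz": 0},{"x": 0,"y": 0,"z": 0.002,"rx": 0,"ry": 0,"rz": 0}]}}

```text
clock: 8.68
tcp_pos: [0.6702, 0.0686, 0.1954]
tcp_rot: [[1.0, -0.0, -0.0], [-0.0, -1.0, -0.0], [-0.0, 0.0, -1.0]]
wrist_force: [0.6, 0.8, -0.3]
gripper_width: 0.0089
finger_force: 40.0
```

{"name": "play_rows", "arguments": {"steps": [{"x": 0,"y": 0,"z": 0.001,"rx": 0,"ry": 0,"rz": 0},{"x": 0,"y": 0,"z": 0.002,"rx": 0,"ry": 0,"rz": 0},{"x": 0,"y": 0,"z": 0.002,"rx": 0,"ry": 0,"rz": 0}]}}

```text
clock: 8.93
tcp_pos: [0.6702, 0.0687, 0.1945]
tcp_rot: [[1.0, 0.0, -0.0], [0.0, -1.0, -0.0], [-0.0, 0.0, -1.0]]
wrist_force: [-0.1, -1.0, -0.2]
gripper_width: 0.0092
finger_force: 40.0
```

{"name": "play_rows", "arguments": {"steps": [{"x": 0,"y": 0,"z": 0.001,"rx": 0,"ry": 0,"rz": 0},{"x": 0,"y": 0,"z": 0.002,"rx": 0,"ry": 0,"rz": 0},{"x": 0,"y": 0,"z": 0.002,"rx": 0,"ry": 0,"rz": 0}]}}

```text
clock: 9.18
tcp_pos: [0.6702, 0.0687, 0.1934]
tcp_rot: [[1.0, 0.0, -0.0], [0.0, -1.0, -0.0], [-0.0, 0.0, -1.0]]
wrist_force: [-0.4, -0.6, -0.7]
gripper_width: 0.0093
finger_force: 40.0
```

{"name": "play_rows", "arguments": {"steps": [{"x": 0,"y": 0,"z": 0.002,"rx": 0,"ry": 0,"rz": 0},{"x": 0,"y": 0,"z": 0.004,"rx": 0,"ry": 0,"rz": 0},{"x": 0,"y": 0,"z": 0.004,"rx": 0,"ry": 0,"rz": 0}]}}

```text
clock: 9.43
tcp_pos: [0.6701, 0.0686, 0.1913]
tcp_rot: [[1.0, 0.0, -0.0], [0.0, -1.0, -0.0], [-0.0, 0.0, -1.0]]
wrist_force: [-0.2, -0.1, -0.4]
gripper_width: 0.0091
finger_force: 40.0
```

{"name": "play_rows", "arguments": {"steps": [{"x": 0,"y": 0,"z": 0.002,"rx": 0,"ry": 0,"rz": 0},{"x": 0,"y": 0,"z": 0.004,"rx": 0,"ry": 0,"rz": 0},{"x": 0,"y": 0,"z": 0.004,"rx": 0,"ry": 0,"rz": 0}]}}

```text
clock: 9.68
tcp_pos: [0.6701, 0.0687, 0.1893]
tcp_rot: [[1.0, -0.0, -0.0], [-0.0, -1.0, -0.0], [-0.0, 0.0, -1.0]]
wrist_force: [-0.2, 0.4, -0.3]
gripper_width: 0.0096
finger_force: 40.0
```

{"name": "play_rows", "arguments": {"steps": [{"x": 0,"y": 0,"z": 0.002,"rx": 0,"ry": 0,"rz": 0},{"x": 0,"y": 0,"z": 0.004,"rx": 0,"ry": 0,"rz": 0},{"x": 0,"y": 0,"z": 0.004,"rx": 0,"ry": 0,"rz": 0}]}}

```text
clock: 9.93
tcp_pos: [0.6701, 0.0686, 0.1873]
tcp_rot: [[1.0, -0.0, -0.0], [-0.0, -1.0, -0.0], [-0.0, 0.0, -1.0]]
wrist_force: [-0.3, 0.0, 0.6]
gripper_width: 0.0092
finger_force: 40.0
```

{"name": "play_rows", "arguments": {"steps": [{"x": 0,"y": 0,"z": 0.002,"rx": 0,"ry": 0,"rz": 0},{"x": 0,"y": 0,"z": 0.004,"rx": 0,"ry": 0,"rz": 0},{"x": 0,"y": 0,"z": 0.004,"rx": 0,"ry": 0,"rz": 0}]}}

```text
clock: 10.18
tcp_pos: [0.6701, 0.0687, 0.1853]
tcp_rot: [[1.0, 0.0, -0.0], [0.0, -1.0, -0.0], [-0.0, 0.0, -1.0]]
wrist_force: [0.6, 0.6, 0.2]
gripper_width: 0.009
finger_force: 40.0
```

{"name": "play_rows", "arguments": {"steps": [{"x": 0,"y": 0,"z": 0.002,"rx": 0,"ry": 0,"rz": 0},{"x": 0,"y": 0,"z": 0.004,"rx": 0,"ry": 0,"rz": 0},{"x": 0,"y": 0,"z": 0.004,"rx": 0,"ry": 0,"rz": 0}]}}

```text
clock: 10.43
tcp_pos: [0.6701, 0.0687, 0.1833]
tcp_rot: [[1.0, 0.0, -0.0], [0.0, -1.0, -0.0], [-0.0, 0.0, -1.0]]
wrist_force: [-0.3, -0.6, 0.1]
gripper_width: 0.0091
finger_force: 40.0
```

{"name": "play_rows", "arguments": {"steps": [{"x": 0,"y": 0,"z": 0.002,"rx": 0,"ry": 0,"rz": 0},{"x": 0,"y": 0,"z": 0.004,"rx": 0,"ry": 0,"rz": 0},{"x": 0,"y": 0,"z": 0.004,"rx": 0,"ry": 0,"rz": 0}]}}

```text
clock: 10.68
tcp_pos: [0.6701, 0.0687, 0.1813]
tcp_rot: [[1.0, 0.0, -0.0], [0.0, -1.0, -0.0], [-0.0, 0.0, -1.0]]
wrist_force: [-0.0, 0.5, 0.4]
gripper_width: 0.0092
finger_force: 40.0
```

{"name": "play_rows", "arguments": {"steps": [{"x": 0,"y": 0,"z": 0.002,"rx": 0,"ry": 0,"rz": 0},{"x": 0,"y": 0,"z": 0.004,"rx": 0,"ry": 0,"rz": 0},{"x": 0,"y": 0,"z": 0.004,"rx": 0,"ry": 0,"rz": 0}]}}

```text
clock: 10.93
tcp_pos: [0.6701, 0.0687, 0.1793]
tcp_rot: [[1.0, 0.0, -0.0], [0.0, -1.0, -0.0], [-0.0, 0.0, -1.0]]
wrist_force: [-0.6, 0.3, -0.3]
gripper_width: 0.0093
finger_force: 40.0
```

{"name": "play_rows", "arguments": {"steps": [{"x": 0,"y": 0,"z": 0.002,"rx": 0,"ry": 0,"rz": 0},{"x": 0,"y": 0,"z": 0.004,"rx": 0,"ry": 0,"rz": 0},{"x": 0,"y": 0,"z": 0.004,"rx": 0,"ry": 0,"rz": 0}]}}

```text
clock: 11.18
tcp_pos: [0.6704, 0.0687, 0.1782]
tcp_rot: [[1.0, 0.0, 0.001], [0.0, -1.0, 0.0], [0.001, -0.0, -1.0]]
wrist_force: [0.3, -0.4, 1.5]
gripper_width: 0.009
finger_force: 40.0
```

{"name": "play_rows", "arguments": {"steps": [{"x": 0,"y": 0,"z": 0.002,"rx": 0,"ry": 0,"rz": 0},{"x": 0,"y": 0,"z": 0.004,"rx": 0,"ry": 0,"rz": 0},{"x": 0,"y": 0,"z": 0.004,"rx": 0,"ry": 0,"rz": 0}]}}

```text
clock: 11.43
tcp_pos: [0.6706, 0.0687, 0.1779]
tcp_rot: [[1.0, -0.0, 0.002], [-0.0, -1.0, 0.0], [0.002, -0.0, -1.0]]
wrist_force: [-2.5, -0.5, 9.5]
gripper_width: 0.0092
finger_force: 40.0
```

{"name": "play_rows", "arguments": {"steps": [{"x": 0,"y": 0,"z": 0.001,"rx": 0,"ry": 0,"rz": 0},{"x": 0,"y": 0,"z": 0.001,"rx": 0,"ry": 0,"rz": 0},{"x": 0,"y": 0,"z": 0.001,"rx": 0,"ry": 0,"rz": 0}]}}

```text
clock: 11.68
tcp_pos: [0.6707, 0.0687, 0.1778]
tcp_rot: [[1.0, -0.0, 0.002], [-0.0, -1.0, 0.0], [0.002, -0.0, -1.0]]
wrist_force: [-3.3, -0.3, 10.6]
gripper_width: 0.0092
finger_force: 40.0
```

{"name": "play_rows", "arguments": {"steps": [{"x": 0,"y": 0,"z": 0.001,"rx": 0,"ry": 0,"rz": 0},{"x": 0,"y": 0,"z": 0.002,"rx": 0,"ry": 0,"rz": 0},{"x": 0,"y": 0,"z": 0.002,"rx": 0,"ry": 0,"rz": 0}]}}

```text
clock: 11.93
tcp_pos: [0.6706, 0.0687, 0.1765]
tcp_rot: [[1.0, -0.0, 0.002], [-0.0, -1.0, 0.0], [0.002, -0.0, -1.0]]
wrist_force: [-2.7, -1.1, 9.3]
gripper_width: 0.0092
finger_force: 40.0
```

{"name": "play_rows", "arguments": {"steps": [{"x": 0,"y": 0,"z": 0.001,"rx": 0,"ry": 0,"rz": 0},{"x": 0,"y": 0,"z": 0.002,"rx": 0,"ry": 0,"rz": 0},{"x": 0,"y": 0,"z": 0.002,"rx": 0,"ry": 0,"rz": 0}]}}

```text
clock: 12.18
tcp_pos: [0.6706, 0.0687, 0.1754]
tcp_rot: [[1.0, -0.0, 0.002], [-0.0, -1.0, 0.0], [0.002, -0.0, -1.0]]
wrist_force: [-3.5, -0.1, 8.9]
gripper_width: 0.0094
finger_force: 40.0
```

{"name": "play_rows", "arguments": {"steps": [{"x": 0,"y": 0,"z": 0.001,"rx": 0,"ry": 0,"rz": 0},{"x": 0,"y": 0,"z": 0.002,"rx": 0,"ry": 0,"rz": 0},{"x": 0,"y": 0,"z": 0.002,"rx": 0,"ry": 0,"rz": 0}]}}

```text
clock: 12.43
tcp_pos: [0.6706, 0.0687, 0.1745]
tcp_rot: [[1.0, -0.0, 0.002], [-0.0, -1.0, 0.0], [0.002, -0.0, -1.0]]
wrist_force: [-2.6, -0.6, 9.4]
gripper_width: 0.0094
finger_force: 40.0
```

{"name": "play_rows", "arguments": {"steps": [{"x": 0,"y": 0,"z": 0.001,"rx": 0,"ry": 0,"rz": 0},{"x": 0,"y": 0,"z": 0.002,"rx": 0,"ry": 0,"rz": 0},{"x": 0,"y": 0,"z": 0.002,"rx": 0,"ry": 0,"rz": 0}]}}

```text
clock: 12.68
tcp_pos: [0.6707, 0.0687, 0.1737]
tcp_rot: [[1.0, -0.0, 0.002], [-0.0, -1.0, 0.0], [0.002, -0.0, -1.0]]
wrist_force: [-3.3, -1.0, 10.3]
gripper_width: 0.0093
finger_force: 40.0
```

{"name": "play_rows", "arguments": {"steps": [{"x": 0,"y": 0,"z": 0.001,"rx": 0,"ry": 0,"rz": 0},{"x": 0,"y": 0,"z": 0.001,"rx": 0,"ry": 0,"rz": 0},{"x": 0,"y": 0,"z": 0.001,"rx": 0,"ry": 0,"rz": 0}]}}

```text
clock: 12.93
tcp_pos: [0.6707, 0.0687, 0.1733]
tcp_rot: [[1.0, -0.0, 0.002], [-0.0, -1.0, 0.0], [0.002, -0.0, -1.0]]
wrist_force: [-3.1, -1.1, 11.4]
gripper_width: 0.0094
finger_force: 40.0
```

```bash
python3 - <<'E'
from h import *
d=grab("side","side4"); a=load("side0")["frame"]; m=cv2.absdiff(a,d["frame"]).max(2)>50
# front panel top-left region change indicates drawer out
print(m[175:240,225:262].sum())
E
```

```text
518
```

```bash
cat > dr.py <<'E'
from h import *
import sys
d=grab("side",sys.argv[1])
for i in (load("side0"),d):
    g=cv2.cvtColor(i["frame"],cv2.COLOR_RGB2GRAY)<75
    m=cv2.morphologyEx(g.astype(np.uint8),cv2.MORPH_OPEN,np.ones((5,5)))
    n,l,s,_=cv2.connectedComponentsWithStats(m[160:260,200:340]); k=1+s[1:,4].argmax(); print(s[k])
print(sensors.get_state()["wrist_force"])
E
python3 dr.py side5
```

```text
[  63   11   57   74 1686]
[  63   15   57   70 1586]
[-2.57262248 -0.3163601  10.42728355]
```

{"name": "play_rows", "arguments": {"steps": [{"x": 0,"y": 0,"z": 0.001,"rx": 0,"ry": 0,"rz": 0},{"x": 0,"y": 0,"z": 0.001,"rx": 0,"ry": 0,"rz": 0},{"x": 0,"y": 0,"z": 0.001,"rx": 0,"ry": 0,"rz": 0}]}}

```text
clock: 13.28
tcp_pos: [0.6707, 0.0686, 0.1728]
tcp_rot: [[1.0, -0.0, 0.002], [-0.0, -1.0, 0.0], [0.002, -0.0, -1.0]]
wrist_force: [-4.2, -0.9, 10.7]
gripper_width: 0.0091
finger_force: 40.0
```

```bash
python3 dr.py side6
```

```text
[  63   11   57   74 1686]
[  63   15   57   70 1588]
[-3.61166208 -0.39138295  9.47221005]
```

Still shut, with the lever about 5.6 mm down. I'll press on in half-millimetres.

{"name": "play_rows", "arguments": {"steps": [{"x": 0,"y": 0,"z": 0.001,"rx": 0,"ry": 0,"rz": 0},{"x": 0,"y": 0,"z": 0.001,"rx": 0,"ry": 0,"rz": 0},{"x": 0,"y": 0,"z": 0.001,"rx": 0,"ry": 0,"rz": 0}]}}

```text
clock: 13.58
tcp_pos: [0.6707, 0.0686, 0.1724]
tcp_rot: [[1.0, -0.0, 0.002], [-0.0, -1.0, 0.0], [0.002, -0.0, -1.0]]
wrist_force: [-3.6, -0.7, 10.2]
gripper_width: 0.0091
finger_force: 40.0
```

{"name": "play_rows", "arguments": {"steps": [{"x": 0,"y": 0,"z": 0.001,"rx": 0,"ry": 0,"rz": 0},{"x": 0,"y": 0,"z": 0.001,"rx": 0,"ry": 0,"rz": 0},{"x": 0,"y": 0,"z": 0.001,"rx": 0,"ry": 0,"rz": 0}]}}

```text
clock: 13.83
tcp_pos: [0.6706, 0.0687, 0.1713]
tcp_rot: [[1.0, -0.0, 0.002], [-0.0, -1.0, 0.0], [0.002, -0.0, -1.0]]
wrist_force: [-1.7, -0.4, 9.7]
gripper_width: 0.0089
finger_force: 40.0
```

```bash
python3 dr.py side7
```

```text
[  63   11   57   74 1686]
[  56   17   56   70 1552]
[-2.57171949 -0.38040773  8.36007555]
```

{"name": "play_rows", "arguments": {"steps": [{"x": 0,"y": 0,"z": 0,"rx": 0,"ry": 0,"rz": 0},{"x": 0,"y": 0,"z": 0,"rx": 0,"ry": 0,"rz": 0},{"x": 0,"y": 0,"z": 0,"rx": 0,"ry": 0,"rz": 0},{"x": 0,"y": 0,"z": 0,"rx": 0,"ry": 0,"rz": 0},{"x": 0,"y": 0,"z": 0,"rx": 0,"ry": 0,"rz": 0},{"x": 0,"y": 0,"z": 0,"rx": 0,"ry": 0,"rz": 0}]}}

```text
clock: 14.38
tcp_pos: [0.6706, 0.0687, 0.1713]
tcp_rot: [[1.0, -0.0, 0.002], [-0.0, -1.0, 0.0], [0.002, -0.0, -1.0]]
wrist_force: [-2.6, 0.7, 8.8]
gripper_width: 0.0092
finger_force: 40.0
```

```bash
python3 dr.py side8
```

```text
[  63   11   57   74 1686]
[  46   20   55   72 1504]
[-2.95353394 -0.45871974  8.41509416]
```

{"name": "play_rows", "arguments": {"steps": [{"x": 0,"y": 0,"z": -0.01,"rx": 0,"ry": 0,"rz": 0},{"x": 0,"y": 0,"z": -0.02,"rx": 0,"ry": 0,"rz": 0},{"x": 0,"y": 0,"z": -0.035,"rx": 0,"ry": 0,"rz": 0},{"x": 0,"y": 0,"z": -0.055,"rx": 0,"ry": 0,"rz": 0},{"x": 0,"y": 0,"z": -0.075,"rx": 0,"ry": 0,"rz": 0},{"x": 0,"y": 0,"z": -0.1,"rx": 0,"ry": 0,"rz": 0},{"x": 0,"y": 0,"z": -0.14,"rx": 0,"ry": 0,"rz": 0},{"x": 0,"y": 0,"z": -0.17,"rx": 0,"ry": 0,"rz": 0},{"x": 0,"y": 0,"z": -0.17,"rx": 0,"ry": 0,"rz": 0}]}}

```text
clock: 15.18
tcp_pos: [0.6722, 0.0689, 0.2591]
tcp_rot: [[1.0, -0.0, 0.007], [-0.0, -1.0, 0.001], [0.007, -0.001, -1.0]]
wrist_force: [0.6, 0.5, 0.7]
gripper_width: 0.009
finger_force: 40.0
```

```bash
python3 dr.py side9; python3 - <<'E'
from h import *
np.set_printoptions(precision=4,suppress=True)
c=grab("wrist","w5"); s=sensors.get_state(); print(s["tcp_pos"],s["tcp_rot"])
im=cv2.cvtColor(c["frame"],cv2.COLOR_RGB2BGR); d=cv2.imread("pics/side9.png")
cv2.imwrite("pics/z5.png",np.hstack([im[120:340,170:380],cv2.resize(d[130:270,210:350],(220,220))]))
E
```

```text
[  63   11   57   74 1686]
[  46   20   55   72 1514]
[ 0.47458901 -0.17883808 -0.48097891]
[0.6706 0.0687 0.255 ] [[ 1.     -0.      0.0017]
 [-0.     -1.      0.0002]
 [ 0.0017 -0.0002 -1.    ]]
```

View pics/z5.png

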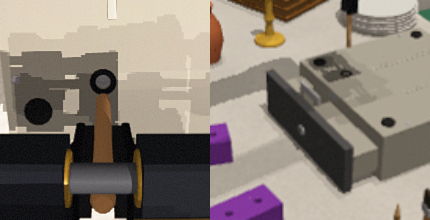

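The drawer has sprung out about 60 mm, and the dowel hangs straight with its tip at about (273,215). I'll check whether it shifted in the grip.

```bash
python3 - <<'E'
from h import *
for n in ("wrist2","wrist3","w5"):
    h=cv2.cvtColor(load(n)["frame"],cv2.COLOR_RGB2HSV); m=((h[...,1]>130)&(h[...,2]>60)&(h[...,0]<18)).astype(np.uint8)
    m[:, :240]=0;m[:,310:]=0
    ys,xs=np.nonzero(m[:280]); print(n,ys.min(),[(y,xs[ys==y].min(),xs[ys==y].max()) for y in (216,220,230,240)])
s=sensors.get_state();print(s["tcp_pos"],s["clock"])
E
```

```text
wrist2 214 [(216, np.int64(268), np.int64(277)), (220, np.int64(267), np.int64(279)), (230, np.int64(266), np.int64(279)), (240, np.int64(265), np.int64(280))]
wrist3 214 [(216, np.int64(268), np.int64(277)), (220, np.int64(266), np.int64(279)), (230, np.int64(266), np.int64(279)), (240, np.int64(265), np.int64(280))]
w5 213 [(216, np.int64(268), np.int64(277)), (220, np.int64(267), np.int64(279)), (230, np.int64(266), np.int64(279)), (240, np.int64(265), np.int64(280))]
[0.67058287 0.06868383 0.25496741] 15.2833
```

{"name": "play_rows", "arguments": {"steps": [{"x": -0.03,"y": 0.06,"z": 0,"rx": 0,"ry": 0,"rz": 0},{"x": -0.06,"y": 0.12,"z": 0,"rx": 0,"ry": 0,"rz": 0},{"x": -0.09,"y": 0.18,"z": 0,"rx": 0,"ry": 0,"rz": 0},{"x": -0.12,"y": 0.24,"z": 0,"rx": 0,"ry": 0,"rz": 0},{"x": -0.15,"y": 0.3,"z": 0,"rx": 0,"ry": 0,"rz": 0},{"x": -0.18,"y": 0.36,"z": 0,"rx": 0,"ry": 0,"rz": 0},{"x": -0.21,"y": 0.42,"z": 0,"rx": 0,"ry": 0,"rz": 0},{"x": -0.24,"y": 0.48,"z": 0,"rx": 0,"ry": 0,"rz": 0},{"x": -0.27,"y": 0.54,"z": 0,"rx": 0,"ry": 0,"rz": 0},{"x": -0.3,"y": 0.6,"z": 0,"rx": 0,"ry": 0,"rz": 0},{"x": -0.33,"y": 0.66,"z": 0,"rx": 0,"ry": 0,"rz": 0},{"x": -0.36,"y": 0.72,"z": 0,"rx": 0,"ry": 0,"rz": 0},{"x": -0.3994,"y": 0.77,"z": 0,"rx": 0,"ry": 0,"rz": 0},{"x": -0.3994,"y": 0.7974,"z": 0,"rx": 0,"ry": 0,"rz": 0},{"x": -0.3994,"y": 0.7974,"z": 0,"rx": 0,"ry": 0,"rz": 0},{"x": -0.3994,"y": 0.7974,"z": 0,"rx": 0,"ry": 0,"rz": 0},{"x": -0.3994,"y": 0.7974,"z": 0,"rx": 0,"ry": 0,"rz": 0},{"x": -0.3994,"y": 0.7974,"z": 0,"rx": 0,"ry": 0,"rz": 0},{"x": -0.3994,"y": 0.7974,"z": 0,"rx": 0,"ry": 0,"rz": 0},{"x": -0.3994,"y": 0.7974,"z": 0,"rx": 0,"ry": 0,"rz": 0}]}}

```text
clock: 16.95
tcp_pos: [0.4711, -0.3289, 0.2539]
tcp_rot: [[1.0, 0.002, -0.0], [0.002, -1.0, 0.0], [-0.0, -0.0, -1.0]]
wrist_force: [0.5, 0.2, -0.0]
gripper_width: 0.0092
finger_force: 40.0
```

{"name": "play_rows", "arguments": {"steps": [{"x": 0,"y": 0,"z": 0.05,"rx": 0,"ry": 0,"rz": 0},{"x": 0,"y": 0,"z": 0.09,"rx": 0,"ry": 0,"rz": 0},{"x": 0,"y": 0,"z": 0.13,"rx": 0,"ry": 0,"rz": 0},{"x": 0,"y": 0,"z": 0.16,"rx": 0,"ry": 0,"rz": 0},{"x": 0,"y": 0,"z": 0.18,"rx": 0,"ry": 0,"rz": 0},{"x": 0,"y": 0,"z": 0.19,"rx": 0,"ry": 0,"rz": 0},{"x": 0,"y": 0,"z": 0.19,"rx": 0,"ry": 0,"rz": 0},{"x": 0,"y": 0,"z": 0.19,"rx": 0,"ry": 0,"rz": 0},{"x": 0,"y": 0,"z": 0.19,"rx": 0,"ry": 0,"rz": 0},{"x": 0,"y": 0,"z": 0.19,"rx": 0,"ry": 0,"rz": 0}]}}

```text
clock: 17.78
tcp_pos: [0.4712, -0.3304, 0.1603]
tcp_rot: [[1.0, 0.0, 0.002], [0.0, -1.0, -0.001], [0.002, 0.001, -1.0]]
wrist_force: [-1.0, 0.3, 0.3]
gripper_width: 0.0093
finger_force: 40.0
```

{"name": "play_rows", "arguments": {"steps": [{"x": -0.001,"y": -0.0006,"z": 0.004,"rx": 0,"ry": 0,"rz": 0},{"x": -0.001,"y": -0.0006,"z": 0.008,"rx": 0,"ry": 0,"rz": 0},{"x": -0.001,"y": -0.0006,"z": 0.012,"rx": 0,"ry": 0,"rz": 0},{"x": -0.001,"y": -0.0006,"z": 0.016,"rx": 0,"ry": 0,"rz": 0},{"x": -0.001,"y": -0.0006,"z": 0.02,"rx": 0,"ry": 0,"rz": 0},{"x": -0.001,"y": -0.0006,"z": 0.024,"rx": 0,"ry": 0,"rz": 0},{"x": -0.001,"y": -0.0006,"z": 0.026,"rx": 0,"ry": 0,"rz": 0},{"x": -0.001,"y": -0.0006,"z": 0.026,"rx": 0,"ry": 0,"rz": 0}]}}

```text
clock: 18.45
tcp_pos: [0.4698, -0.3296, 0.1456]
tcp_rot: [[1.0, 0.0, -0.001], [0.0, -1.0, 0.0], [-0.001, -0.0, -1.0]]
wrist_force: [0.1, -0.1, 0.3]
gripper_width: 0.0093
finger_force: 40.0
```

{"name": "play_rows", "arguments": {"steps": [{"x": 0,"y": 0,"z": 0.004,"rx": 0,"ry": 0,"rz": 0},{"x": 0,"y": 0,"z": 0.008,"rx": 0,"ry": 0,"rz": 0},{"x": 0,"y": 0,"z": 0.01,"rx": 0,"ry": 0,"rz": 0},{"x": 0,"y": 0,"z": 0.01,"rx": 0,"ry": 0,"rz": 0}]}}

```text
clock: 18.78
tcp_pos: [0.4699, -0.3296, 0.1407]
tcp_rot: [[1.0, 0.0, -0.0], [0.0, -1.0, 0.0], [-0.0, -0.0, -1.0]]
wrist_force: [-0.3, -0.2, -0.4]
gripper_width: 0.0089
finger_force: 40.0
```

{"name": "play_rows", "arguments": {"steps": [{"x": 0,"y": 0,"z": 0.006,"rx": 0,"ry": 0,"rz": 0},{"x": 0,"y": 0,"z": 0.013,"rx": 0,"ry": 0,"rz": 0},{"x": 0,"y": 0,"z": 0.02,"rx": 0,"ry": 0,"rz": 0},{"x": 0,"y": 0,"z": 0.027,"rx": 0,"ry": 0,"rz": 0},{"x": 0,"y": 0,"z": 0.034,"rx": 0,"ry": 0,"rz": 0},{"x": 0,"y": 0,"z": 0.041,"rx": 0,"ry": 0,"rz": 0},{"x": 0,"y": 0,"z": 0.048,"rx": 0,"ry": 0,"rz": 0},{"x": 0,"y": 0,"z": 0.052,"rx": 0,"ry": 0,"rz": 0},{"x": 0,"y": 0,"z": 0.055,"rx": 0,"ry": 0,"rz": 0},{"x": 0,"y": 0,"z": 0.058,"rx": 0,"ry": 0,"rz": 0},{"x": 0,"y": 0,"z": 0.058,"rx": 0,"ry": 0,"rz": 0},{"x": 0,"y": 0,"z": 0.058,"rx": 0,"ry": 0,"rz": 0}]}}

```text
clock: 19.78
tcp_pos: [0.4701, -0.3298, 0.1121]
tcp_rot: [[1.0, 0.0, 0.0], [0.0, -1.0, -0.0], [0.0, 0.0, -1.0]]
wrist_force: [-1.0, 0.5, -0.6]
gripper_width: 0.0093
finger_force: 40.0
```

{"name": "play_rows", "arguments": {"steps": [{"x": 0,"y": 0,"z": 0,"rx": 0,"ry": 0,"rz": 0},{"x": 0,"y": 0,"z": 0,"rx": 0,"ry": 0,"rz": 0},{"x": 0,"y": 0,"z": 0,"rx": 0,"ry": 0,"rz": 0},{"x": 0,"y": 0,"z": 0,"rx": 0,"ry": 0,"rz": 0},{"x": 0,"y": 0,"z": 0,"rx": 0,"ry": 0,"rz": 0},{"x": 0,"y": 0,"z": 0,"rx": 0,"ry": 0,"rz": 0},{"x": 0,"y": 0,"z": 0,"rx": 0,"ry": 0,"rz": 0},{"x": 0,"y": 0,"z": 0,"rx": 0,"ry": 0,"rz": 0}], "claw": 0.1}}

```text
clock: 20.45
tcp_pos: [0.4701, -0.3297, 0.1121]
tcp_rot: [[1.0, 0.0, 0.0], [0.0, -1.0, -0.0], [0.0, 0.0, -1.0]]
wrist_force: [-0.3, 0.4, 0.4]
gripper_width: 0.0465
finger_force: 0.0
```

{"name": "play_rows", "arguments": {"steps": [{"x": 0,"y": 0,"z": -0.05,"rx": 0,"ry": 0,"rz": 0},{"x": 0,"y": 0,"z": -0.1,"rx": 0,"ry": 0,"rz": 0},{"x": 0,"y": 0,"z": -0.16,"rx": 0,"ry": 0,"rz": 0},{"x": 0,"y": 0,"z": -0.22,"rx": 0,"ry": 0,"rz": 0},{"x": 0,"y": 0,"z": -0.22,"rx": 0,"ry": 0,"rz": 0},{"x": 0,"y": 0,"z": -0.22,"rx": 0,"ry": 0,"rz": 0},{"x": 0,"y": 0,"z": -0.22,"rx": 0,"ry": 0,"rz": 0},{"x": 0,"y": 0,"z": -0.22,"rx": 0,"ry": 0,"rz": 0}]}}

```text
clock: 21.12
tcp_pos: [0.4694, -0.3292, 0.2206]
tcp_rot: [[1.0, 0.0, -0.002], [0.0, -1.0, 0.001], [-0.002, -0.001, -1.0]]
wrist_force: [-0.7, -0.8, -0.0]
gripper_width: 0.0478
finger_force: 0.0
```

```bash
python3 - <<'E'
from h import *
np.set_printoptions(precision=4,suppress=True)
c=grab("wrist","w6");s=sensors.get_state(); print(s["tcp_pos"],s["gripper_width"])
a=load("w1")
for n,i in(("before",a),("now",c)):
    h=cv2.cvtColor(i["frame"],cv2.COLOR_RGB2HSV); m=((h[...,1]>130)&(h[...,2]>84)&(h[...,0]>=12)&(h[...,0]<18)).astype(np.uint8); m[:185]=0;m[245:]=0;m[:,250:300]*=1;m[:,:258]=0;m[:,290:]=0
    ys,xs=np.nonzero(m); print(n,ys.min(),ys.max(),xs[ys>222].mean(), onz(i,xs[ys>222].mean(),ys.max()-4,.14))
d=grab("side","side10"); b=load("side0")
df=cv2.absdiff(d["frame"],b["frame"]).max(2); print("diff around dowel",(df[258:305,298:360]>50).sum())
# drawer panel: dark top edge via side view + scene
E
python3 dr.py side11
```

```text
[ 0.4693 -0.3292  0.2205] 0.0480634912574001
before 190 233 271.2109375 [ 0.4701 -0.3292  0.14  ]
now 185 230 273.50588235294117 [ 0.4694 -0.3289  0.14  ]
diff around dowel 49
[  63   11   57   74 1686]
[  47    0   93   94 4748]
[ 0.59841036  1.03977091 -0.24930167]
```

{"name": "play_rows", "arguments": {"steps": [{"x": 0.161,"y": -0.62,"z": 0,"rx": 0,"ry": 0,"rz": -1},{"x": 0.161,"y": -0.62,"z": 0,"rx": 0,"ry": 0,"rz": -1},{"x": 0.161,"y": -0.62,"z": 0,"rx": 0,"ry": 0,"rz": -1},{"x": 0.161,"y": -0.62,"z": 0,"rx": 0,"ry": 0,"rz": -1},{"x": 0.161,"y": -0.62,"z": 0,"rx": 0,"ry": 0,"rz": -1},{"x": 0.161,"y": -0.62,"z": 0,"rx": 0,"ry": 0,"rz": -1},{"x": 0.161,"y": -0.62,"z": 0,"rx": 0,"ry": 0,"rz": -1},{"x": 0.161,"y": -0.62,"z": 0,"rx": 0,"ry": 0,"rz": -1},{"x": 0.161,"y": -0.62,"z": 0,"rx": 0,"ry": 0,"rz": -1},{"x": 0.161,"y": -0.62,"z": 0,"rx": 0,"ry": 0,"rz": -1},{"x": 0.161,"y": -0.62,"z": 0,"rx": 0,"ry": 0,"rz": -1},{"x": 0.161,"y": -0.62,"z": 0,"rx": 0,"ry": 0,"rz": -1},{"x": 0.161,"y": -0.62,"z": 0,"rx": 0,"ry": 0,"rz": -1},{"x": 0.161,"y": -0.62,"z": 0,"rx": 0,"ry": 0,"rz": -1},{"x": 0.161,"y": -0.62,"z": 0,"rx": 0,"ry": 0,"rz": -1},{"x": 0.161,"y": -0.62,"z": 0,"rx": 0,"ry": 0,"rz": -1},{"x": 0.161,"y": -0.62,"z": 0,"rx": 0,"ry": 0,"rz": -1}]}}

```text
clock: 22.68
tcp_pos: [0.5505, -0.0198, 0.2219]
tcp_rot: [[0.001, 1.0, -0.0], [1.0, -0.001, -0.0], [-0.0, -0.0, -1.0]]
wrist_force: [0.3, 0.5, -0.1]
gripper_width: 0.048
finger_force: 0.0
```

{"name": "play_rows", "arguments": {"steps": [{"x": 0,"y": 0,"z": 0,"rx": 0,"ry": 0,"rz": -0.023},{"x": 0,"y": 0,"z": 0,"rx": 0,"ry": 0,"rz": -0.023},{"x": 0,"y": 0,"z": 0,"rx": 0,"ry": 0,"rz": -0.023},{"x": 0,"y": 0,"z": 0,"rx": 0,"ry": 0,"rz": -0.023},{"x": 0,"y": 0,"z": 0,"rx": 0,"ry": 0,"rz": -0.023}]}}

```text
clock: 23.1
tcp_pos: [0.5505, -0.0197, 0.2221]
tcp_rot: [[-0.035, 0.999, 0.0], [0.999, 0.035, -0.0], [-0.0, 0.0, -1.0]]
wrist_force: [0.2, -0.6, -0.1]
gripper_width: 0.0479
finger_force: 0.0
```

```bash
python3 - <<'E'
from h import *
np.set_printoptions(precision=4,suppress=True)
c=grab("wrist","w7");s=sensors.get_state(); print(s["tcp_pos"],s["tcp_rot"])
g=cv2.cvtColor(c["frame"],cv2.COLOR_RGB2GRAY); print(proj(c,[.547,-.023,.1]))
for v in (60,120,180,220): print(v,g[v,200:330:3])
E
```

```text
[ 0.5505 -0.0197  0.2221] [[-0.0356  0.9994  0.0001]
 [ 0.9994  0.0356 -0.    ]
 [-0.      0.0001 -1.    ]]
[269.0908 215.0496]
60 [160 165 160 160 159 158 156 151 156 157 165 155 160 166 169 159 136 118
 122 127  36  61  63  61  63  65  59  65  92 156 155 154 152 159 151 156
 155 156 156 162 107  59 248 240]
120 [247 246 227 157 157 167 172 169 164 162 172 171 161 161 238 244 235 230
 228 227  57  62  55  58  64  60  58  59 178 169 164 164 163 124 122 127
 169 145 136 142 130 130 163 162]
180 [209 209 204 203 207 203 213 211 197 202 209 212 207 202 197 207 195 194
 210 210 119  95  98  95  96  83  84  75 218 215 215 217 214 208 213 211
 212 210 210 211 207 209 207 206]
220 [204 204 206 200 200 203 202 210 211 210 208 202 197 207 210 209 198 190
 201 198 122  82  84  80  94  87  82  76 226 221 219 221 218 218 219 219
 217 215 216 212 215 213 214 209]
```

View pics/w7.png

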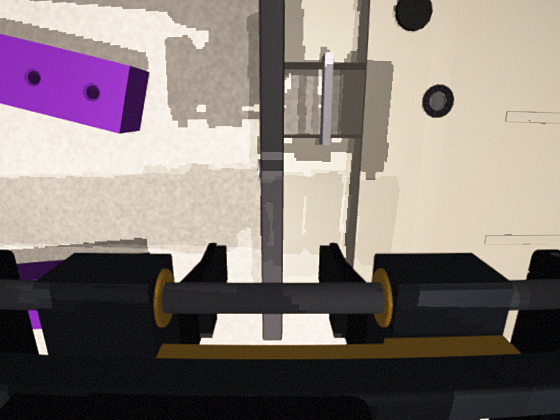

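The panel's upper edge spans columns 261–284, parallel to the jaws. The gap behind it is clear at the grasp spot, and the grey bar at (327,95) is well off to +y.

```bash
python3 - <<'E'
from h import *
np.set_printoptions(precision=4,suppress=True)
c=load("w7")
for v in (60,220): print(onz(c,261.5,v,.1),onz(c,283.5,v,.1))
print("gap far edge",onz(c,350,220,.1)); print("end",onz(c,272,339,.1))
d=grab("side","side12")
e=onz(c,261.5,60,.1)
print(proj(d,e))
E
```

```text
[0.5378 0.0919 0.1   ] [0.5534 0.0925 0.1   ]
[ 0.5411 -0.0274  0.1   ] [ 0.5586 -0.0267  0.1   ]
gap far edge [ 0.6119 -0.0249  0.1   ]
end [ 0.5534 -0.1395  0.1   ]
[254.7775 183.3973]
```

{"name": "play_rows", "arguments": {"steps": [{"x": 0,"y": -0.0015,"z": 0.06,"rx": 0,"ry": 0,"rz": 0},{"x": 0,"y": -0.0015,"z": 0.11,"rx": 0,"ry": 0,"rz": 0},{"x": 0,"y": -0.0015,"z": 0.16,"rx": 0,"ry": 0,"rz": 0},{"x": 0,"y": -0.0015,"z": 0.2,"rx": 0,"ry": 0,"rz": 0},{"x": 0,"y": -0.0015,"z": 0.22,"rx": 0,"ry": 0,"rz": 0},{"x": 0,"y": -0.0015,"z": 0.228,"rx": 0,"ry": 0,"rz": 0},{"x": 0,"y": -0.0015,"z": 0.228,"rx": 0,"ry": 0,"rz": 0},{"x": 0,"y": -0.0015,"z": 0.228,"rx": 0,"ry": 0,"rz": 0}]}}

```text
clock: 23.87
tcp_pos: [0.5506, -0.0197, 0.1092]
tcp_rot: [[-0.036, 0.999, 0.002], [0.999, 0.036, -0.0], [-0.0, 0.002, -1.0]]
wrist_force: [0.5, 0.1, 0.6]
gripper_width: 0.0477
finger_force: 0.0
```

{"name": "play_rows", "arguments": {"steps": [{"x": 0,"y": 0,"z": 0,"rx": 0,"ry": 0,"rz": 0},{"x": 0,"y": 0,"z": 0,"rx": 0,"ry": 0,"rz": 0},{"x": 0,"y": 0,"z": 0,"rx": 0,"ry": 0,"rz": 0},{"x": 0,"y": 0,"z": 0,"rx": 0,"ry": 0,"rz": 0},{"x": 0,"y": 0,"z": 0,"rx": 0,"ry": 0,"rz": 0},{"x": 0,"y": 0,"z": 0,"rx": 0,"ry": 0,"rz": 0},{"x": 0,"y": 0,"z": 0,"rx": 0,"ry": 0,"rz": 0},{"x": 0,"y": 0,"z": 0,"rx": 0,"ry": 0,"rz": 0}], "claw": -1, "newtons": 25}}

```text
clock: 24.53
tcp_pos: [0.5499, -0.0197, 0.1083]
tcp_rot: [[-0.036, 0.999, 0.0], [0.999, 0.036, -0.0], [-0.0, 0.0, -1.0]]
wrist_force: [0.5, 0.1, 2.2]
gripper_width: 0.0179
finger_force: 25.0
```

Gripped. Next I'll pull about 70 mm, then ease it onto the stop.

{"name": "play_rows", "arguments": {"steps": [{"x": 0,"y": -0.01,"z": 0,"rx": 0,"ry": 0,"rz": 0},{"x": 0,"y": -0.02,"z": 0,"rx": 0,"ry": 0,"rz": 0},{"x": 0,"y": -0.03,"z": 0,"rx": 0,"ry": 0,"rz": 0},{"x": 0,"y": -0.04,"z": 0,"rx": 0,"ry": 0,"rz": 0},{"x": 0,"y": -0.05,"z": 0,"rx": 0,"ry": 0,"rz": 0},{"x": 0,"y": -0.06,"z": 0,"rx": 0,"ry": 0,"rz": 0},{"x": 0,"y": -0.07,"z": 0,"rx": 0,"ry": 0,"rz": 0},{"x": 0,"y": -0.08,"z": 0,"rx": 0,"ry": 0,"rz": 0},{"x": 0,"y": -0.09,"z": 0,"rx": 0,"ry": 0,"rz": 0},{"x": 0,"y": -0.1,"z": 0,"rx": 0,"ry": 0,"rz": 0},{"x": 0,"y": -0.11,"z": 0,"rx": 0,"ry": 0,"rz": 0},{"x": 0,"y": -0.12,"z": 0,"rx": 0,"ry": 0,"rz": 0},{"x": 0,"y": -0.13,"z": 0,"rx": 0,"ry": 0,"rz": 0},{"x": 0,"y": -0.14,"z": 0,"rx": 0,"ry": 0,"rz": 0},{"x": 0,"y": -0.14,"z": 0,"rx": 0,"ry": 0,"rz": 0},{"x": 0,"y": -0.14,"z": 0,"rx": 0,"ry": 0,"rz": 0}]}}

```text
clock: 25.87
tcp_pos: [0.4784, -0.0224, 0.1083]
tcp_rot: [[-0.036, 0.999, -0.003], [0.999, 0.036, -0.0], [-0.0, -0.003, -1.0]]
wrist_force: [-1.2, 1.0, 7.1]
gripper_width: 0.0177
finger_force: 25.0
```

{"name": "play_rows", "arguments": {"steps": [{"x": 0,"y": -0.006,"z": 0,"rx": 0,"ry": 0,"rz": 0},{"x": 0,"y": -0.012,"z": 0,"rx": 0,"ry": 0,"rz": 0},{"x": 0,"y": -0.012,"z": 0,"rx": 0,"ry": 0,"rz": 0},{"x": 0,"y": -0.012,"z": 0,"rx": 0,"ry": 0,"rz": 0}]}}

```text
clock: 26.2
tcp_pos: [0.4732, -0.0226, 0.1083]
tcp_rot: [[-0.036, 0.999, -0.001], [0.999, 0.036, -0.0], [-0.0, -0.001, -1.0]]
wrist_force: [-0.0, -1.1, 6.1]
gripper_width: 0.0178
finger_force: 25.0
```

{"name": "play_rows", "arguments": {"steps": [{"x": 0,"y": -0.004,"z": 0,"rx": 0,"ry": 0,"rz": 0},{"x": 0,"y": -0.008,"z": 0,"rx": 0,"ry": 0,"rz": 0},{"x": 0,"y": -0.008,"z": 0,"rx": 0,"ry": 0,"rz": 0},{"x": 0,"y": -0.008,"z": 0,"rx": 0,"ry": 0,"rz": 0}]}}

```text
clock: 26.53
tcp_pos: [0.4695, -0.0227, 0.1083]
tcp_rot: [[-0.036, 0.999, -0.0], [0.999, 0.036, -0.0], [-0.0, -0.0, -1.0]]
wrist_force: [1.2, 0.4, 5.2]
gripper_width: 0.018
finger_force: 25.0
```

{"name": "play_rows", "arguments": {"steps": [{"x": 0,"y": -0.002,"z": 0,"rx": 0,"ry": 0,"rz": 0},{"x": 0,"y": -0.004,"z": 0,"rx": 0,"ry": 0,"rz": 0},{"x": 0,"y": -0.004,"z": 0,"rx": 0,"ry": 0,"rz": 0}]}}

```text
clock: 26.78
tcp_pos: [0.4686, -0.0227, 0.1083]
tcp_rot: [[-0.036, 0.999, 0.002], [0.999, 0.036, 0.0], [-0.0, 0.002, -1.0]]
wrist_force: [5.1, 0.0, 1.5]
gripper_width: 0.0178
finger_force: 25.0
```

{"name": "play_rows", "arguments": {"steps": [{"x": 0,"y": -0.002,"z": 0,"rx": 0,"ry": 0,"rz": 0},{"x": 0,"y": -0.004,"z": 0,"rx": 0,"ry": 0,"rz": 0},{"x": 0,"y": -0.004,"z": 0,"rx": 0,"ry": 0,"rz": 0}]}}

```text
clock: 27.03
tcp_pos: [0.4685, -0.0227, 0.1083]
tcp_rot: [[-0.036, 0.999, 0.007], [0.999, 0.036, 0.0], [-0.0, 0.007, -1.0]]
wrist_force: [11.6, 0.2, -3.9]
gripper_width: 0.0174
finger_force: 25.0
```

{"name": "play_rows", "arguments": {"steps": [{"x": 0,"y": -0.002,"z": 0,"rx": 0,"ry": 0,"rz": 0},{"x": 0,"y": -0.004,"z": 0,"rx": 0,"ry": 0,"rz": 0},{"x": 0,"y": -0.004,"z": 0,"rx": 0,"ry": 0,"rz": 0}]}}

```text
clock: 27.28
tcp_pos: [0.4684, -0.0227, 0.1083]
tcp_rot: [[-0.036, 0.999, 0.011], [0.999, 0.036, 0.0], [-0.0, 0.011, -1.0]]
wrist_force: [17.2, -0.5, -10.3]
gripper_width: 0.0178
finger_force: 25.1
```

The force climbs while the position holds, so the drawer is on its stop. I'll relax the pull, open the jaws and lift off.

{"name": "play_rows", "arguments": {"steps": [{"x": 0,"y": 0.005,"z": 0,"rx": 0,"ry": 0,"rz": 0},{"x": 0,"y": 0.008,"z": 0,"rx": 0,"ry": 0,"rz": 0},{"x": 0,"y": 0.008,"z": 0,"rx": 0,"ry": 0,"rz": 0}]}}

```text
clock: 27.53
tcp_pos: [0.4687, -0.0227, 0.1083]
tcp_rot: [[-0.036, 0.999, 0.002], [0.999, 0.036, -0.0], [-0.0, 0.002, -1.0]]
wrist_force: [5.7, -0.7, 2.5]
gripper_width: 0.0177
finger_force: 25.0
```

{"name": "play_rows", "arguments": {"steps": [{"x": 0,"y": 0,"z": 0,"rx": 0,"ry": 0,"rz": 0},{"x": 0,"y": 0,"z": 0,"rx": 0,"ry": 0,"rz": 0},{"x": 0,"y": 0,"z": 0,"rx": 0,"ry": 0,"rz": 0},{"x": 0,"y": 0,"z": 0,"rx": 0,"ry": 0,"rz": 0},{"x": 0,"y": 0,"z": 0,"rx": 0,"ry": 0,"rz": 0},{"x": 0,"y": 0,"z": 0,"rx": 0,"ry": 0,"rz": 0},{"x": 0,"y": 0,"z": 0,"rx": 0,"ry": 0,"rz": 0},{"x": 0,"y": 0,"z": 0,"rx": 0,"ry": 0,"rz": 0}], "claw": 0.1}}

```text
clock: 28.2
tcp_pos: [0.4676, -0.0227, 0.108]
tcp_rot: [[-0.036, 0.999, -0.0], [0.999, 0.036, -0.0], [-0.0, -0.0, -1.0]]
wrist_force: [0.6, 0.5, 0.4]
gripper_width: 0.0475
finger_force: 0.0
```

{"name": "play_rows", "arguments": {"steps": [{"x": 0,"y": 0,"z": -0.05,"rx": 0,"ry": 0,"rz": 0},{"x": 0,"y": 0,"z": -0.1,"rx": 0,"ry": 0,"rz": 0},{"x": 0,"y": 0,"z": -0.16,"rx": 0,"ry": 0,"rz": 0},{"x": 0,"y": 0,"z": -0.22,"rx": 0,"ry": 0,"rz": 0},{"x": 0,"y": 0,"z": -0.22,"rx": 0,"ry": 0,"rz": 0},{"x": 0,"y": 0,"z": -0.22,"rx": 0,"ry": 0,"rz": 0},{"x": 0,"y": 0,"z": -0.22,"rx": 0,"ry": 0,"rz": 0},{"x": 0,"y": 0,"z": -0.22,"rx": 0,"ry": 0,"rz": 0}]}}

```text
clock: 28.87
tcp_pos: [0.4669, -0.0227, 0.2167]
tcp_rot: [[-0.036, 0.999, -0.003], [0.999, 0.036, -0.0], [0.0, -0.003, -1.0]]
wrist_force: [-0.1, 0.3, -0.4]
gripper_width: 0.0478
finger_force: 0.0
```

```bash
python3 - <<'E'
from h import *
np.set_printoptions(precision=4,suppress=True)
c=grab("wrist","w9");s=sensors.get_state(); print(s["tcp_pos"],s["wrist_force"],s["gripper_width"])
g=cv2.cvtColor(c["frame"],cv2.COLOR_RGB2GRAY)
r=g[220]; xs=[u for u in range(225,330) if r[u]<130]; print(xs[0],xs[-1],onz(c,xs[0],220,.1),onz(c,xs[-1],220,.1))
d=grab("side","side13"); df=cv2.absdiff(d["frame"],load("side0")["frame"]).max(2); print("dowel diff",(df[258:305,298:360]>50).sum())
E
```

```text
[ 0.4669 -0.0227  0.2166] [-0.756   0.902  -0.0376] 0.047838298587581735
264 286 [ 0.4592 -0.0285  0.1   ] [ 0.4764 -0.0279  0.1   ]
dowel diff 0
```

```bash
python3 -c "
from rig import order
print(order.sign_off())"
```

```text
the job is handed in; nothing more can be done
None
```

The job is handed in, though sign-off returned no verdict: the latch was pressed at about 12 N or less, the dowel is back in its hole, and the drawer is pulled out to its stop, about 29 s on the clock.

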